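# Fetch the V-block from behind the bottles

### The job

I need the V-block for marking out, but the dye bottle, the oil bottle and the pattern weight stand right in front of it: first set all three upright in the green side tray, leaving the V-block where it is. Then lay the V-block, groove up, on the grey marking-out plate inside the white outline, its long side along the outline's. Only then put the three back, each standing fully on the pad of its cap's or knob's colour; never let one of them topple.

Things in the scene. Friction and masses are not known exactly. Their poses are not given: they have to be found in the camera images.
- dye: marking-dye bottle: white with a blue band and a blue cap. Origin: centre of its flat underside; z up. 116 mm tall: the body has a 50 mm diameter base, narrows to a 24 mm neck, and carries a cylindrical cap of 28 mm diameter from 80 to 116 mm above the base, which is the place to grip. About 0.18 kg.
- oil: oil bottle: amber with a pale label and a yellow cap, sloping shoulders. Origin: centre of its flat underside; z up. 116 mm tall: the body has a 50 mm diameter base, narrows to a 24 mm neck, and carries a cylindrical cap of 28 mm diameter from 80 to 116 mm above the base, which is the place to grip. About 0.2 kg.
- weight: dark steel pattern weight with a red knob (the cap) on top, cone-shaped above a 35 mm high foot. Origin: centre of its flat underside; z up. 116 mm tall: the body has a 50 mm diameter base, narrows to a 24 mm neck, and carries a cylindrical knob of 28 mm diameter from 80 to 116 mm above the base, which is the place to grip. About 0.45 kg.
- vblock: steel V-block, 44 mm (x) by 90 mm (y) by 40 mm high, with a V-shaped groove 26 mm wide and 13 mm deep along the top, running along its y axis. Origin: centre of its underside; z up, out of the groove. About 0.5 kg. It lies on the board close behind the row of pads (about 11 mm behind the things standing there), its long side roughly along the row: grip it across its 44 mm width.
- pad_blue: blue fixed disc, 68 mm diameter, 3 mm thick, on the wooden storage board. Origin: centre of its underside, on the board's top; z up. At the start the dye bottle stands on it. The three pads lie in one straight row, 72 mm apart, in an order that changes.
- pad_yellow: yellow fixed disc, 68 mm diameter, 3 mm thick, on the wooden storage board. Origin: centre of its underside, on the board's top; z up. At the start the oil bottle stands on it. The three pads lie in one straight row, 72 mm apart, in an order that changes.
- pad_red: red fixed disc, 68 mm diameter, 3 mm thick, on the wooden storage board. Origin: centre of its underside, on the board's top; z up. At the start the pattern weight stands on it. The three pads lie in one straight row, 72 mm apart, in an order that changes.
- tray: shallow green tray fixed to the bench to one side of the board (left or right), 240 mm (x) by 110 mm (y), 18 mm high, walls and floor 5 mm thick. Origin: centre of its underside; z up. Empty at the start. It holds the three tall things in a row along x, about 75 mm apart.
- plate: grey marking-out plate fixed on the other side of the board, 150 mm (x) by 180 mm (y) by 25 mm high. Origin: centre of its underside; z up. A white line on its top, level with it, encloses a rectangle 68 mm (x) by 114 mm (y), centred on the plate. A small punch stand, 40 mm high, stands at the corner of the plate at x +55, y +70 mm.
- store: brown wooden storage board fixed to the bench, 170 mm (x) by 260 mm (y) by 12 mm thick, with a 30 mm high dark lip along its far (+x) edge. Origin: centre of its underside; x points from the pads towards the V-block, z up. The row of pads is 45 mm to -x of its centre, along y. A small brass tin and a black magnet (at most 32 mm high) stand on its two far corners.
Mind the look-alikes: they are no part of the job. Several things have the shape of the plate; the one meant has the colours described above.

How it is judged (in metres and radians):
On the way, in this order (a step that is already met when the one before it is completed fails the run):
1. the dye bottle, the oil bottle and the pattern weight all stand in the green tray, and the V-block has not left its place (x of dye in the frame of tray between -0.095 and 0.095 m and y of dye in the frame of tray between -0.03 and 0.03 m and z of each of dye, oil, weight in the frame of tray below 0.012 m and angle between each of dye, oil, weight's own z axis and vertical below 0.15 rad and x of oil in the frame of tray between -0.095 and 0.095 m and y of oil in the frame of tray between -0.03 and 0.03 m and x of weight in the frame of tray between -0.095 and 0.095 m and y of weight in the frame of tray between -0.03 and 0.03 m and distance of vblock from where it was at the start of the episode below 0.025 m), for 0.2 s.
2. the V-block lies inside the outline on the plate, let go, while all three still stand in the tray (x of dye in the frame of tray between -0.095 and 0.095 m and y of dye in the frame of tray between -0.03 and 0.03 m and z of each of dye, oil, weight in the frame of tray below 0.012 m and angle between each of dye, oil, weight's own z axis and vertical below 0.15 rad and x of oil in the frame of tray between -0.095 and 0.095 m and y of oil in the frame of tray between -0.03 and 0.03 m and x of weight in the frame of tray between -0.095 and 0.095 m and y of weight in the frame of tray between -0.03 and 0.03 m and x of vblock in the frame of plate between -0.015 and 0.015 m and y of vblock in the frame of plate between -0.015 and 0.015 m and z of vblock in the frame of plate below 0.031 m and angle between the y axis of vblock and the y axis of plate, either way round below 0.3 rad and angle between vblock's own z axis and vertical below 0.1 rad and contact force between the fingers and vblock below 0.1 N), for 0.2 s.
At the end, for the whole second after the job is handed in: Dye bottle on blue pad, oil bottle on yellow, weight on red, each upright within 12 mm of the pad's centre; V-block groove up on the plate, within 15 mm of its centre in x and y, long side within 0.3 rad of the plate's y axis; all let go and at rest (horizontal distance between dye and pad_blue below 0.012 m and z of dye in the frame of pad_blue below 0.008 m and angle between each of dye, oil, weight, vblock's own z axis and vertical below 0.1 rad and linear speed of each of dye, oil, weight, vblock below 0.03 m/s and angular speed of each of dye, oil, weight, vblock below 0.3 rad/s and contact force between the fingers and dye below 0.1 N and horizontal distance between oil and pad_yellow below 0.012 m and z of oil in the frame of pad_yellow below 0.008 m and contact force between the fingers and oil below 0.1 N and horizontal distance between weight and pad_red below 0.012 m and z of weight in the frame of pad_red below 0.008 m and contact force between the fingers and weight below 0.1 N and x of vblock in the frame of plate between -0.015 and 0.015 m and y of vblock in the frame of plate between -0.015 and 0.015 m and z of vblock in the frame of plate below 0.031 m and angle between the y axis of vblock and the y axis of plate, either way round below 0.3 rad and contact force between the fingers and vblock below 0.1 N); the robot touches nothing.
It fails at once if a bottle or the weight is tipped over (more than 0.6 rad) (angle between any of dye, oil, weight's own z axis and vertical above 0.6 rad).
It also fails if it takes over 147 s, if anything falls off the work surface, if the arm or the gripper's body presses on something with over 40 N, if the wrist force passes 120 N, or if a joint passes its speed limit or range.

### The arm

A 7-joint arm with a two-finger parallel gripper is mounted at the origin on the work surface. World frame = base frame: x ahead of the robot, y to its left, z up, the work surface at z = 0. Lengths are in m, angles in degrees, forces in N, time in s.
With the tool pointing down it reaches from about 0.425 to 0.875 m from the base axis. Payload 4.7 kg.
Tool frame: the origin (TCP) lies on the mounting face of the last link; the fingertips stand 182 mm ahead of it and the grasp point (between the pads) lies 164 mm ahead of it; z points along the fingers, y is the line along which they close (so a half turn about z gives the same grasp; the last joint's range is limited). The gripper opens to 87 mm and grips with 3 to 60 N. Pads are 19 mm wide; open, the fingers measure 117 mm over their backs; the gripper's body (75 mm by 190 mm) begins 51 mm behind the grasp point.
Start: joints at [-72.588, 18.392, -4.016, 83.108, 1.295, 78.541, -3.26], TCP at [0.186, 0.623, 0.405] pointing down, gripper open.
Joint ranges: [-163.93, 163.93], [-17.29, 119.83], [-79.2, 71.16], [3.27, 140.29], [-89.18, 269.18], [5.43, 117.66], [-154.24, 154.24]. Speed limits (degrees/s): [147.25, 147.25, 180, 180, 180, 180, 180].

### API

Orientations are given as [roll, pitch, yaw] about the fixed x, y, z axes, in that order (R = Rz(yaw) Ry(pitch) Rx(roll)).
In Python, from cell import env gives the robot as it stands.
- The arm moves only by the tool servo_tool, never from a script. Its argument "plan" is a list of rows, each an object with "xyz": the shift along the tool's x, y, z in cm, a list of three; "twist": the turn, a rotation vector about the tool's x, y, z in degrees, a list of three; "jaw": the closure, from 0 (fully open) to 1 (shut). In form: [{"xyz": [x, y, z], "twist": [wx, wy, wz], "jaw": jaw}, ...]. A call has 1 to 10 rows; each row is the pose to reach, as a shift and turn from the pose commanded when the call began, along the tool's axes at that moment; what a row does not reach only later rows make up. A row lasts 1/12 s, in which the tool goes at most 41.7 mm and 7.16 degrees, less where a joint would pass 70% of its speed; a pose out of reach is approached as far as the arm can. A call with a gripper value outside its range is refused whole. The fingers move at their own pace and stop on an object; "newtons" is the grip in N (left out, the last holds). Time passes only in rows, so rows that repeat a pose let the fingers close. It gives the time, the measured TCP pose, the force, the opening and the grip force at its end, in the units of the state.
- env.get_obs(): the state, without advancing time (a new reading comes with each control period).
- env.read_camera(name): name is "side" or "top"; returns a dict with "img" (400x640x3 uint8, red, green, blue), "camera_matrix" (3x3 intrinsics, pixels), "R" (3x3) and "t" (3): a world point X has camera coordinates R X + t. Camera axes: x right, y down, z forward; pixel columns grow to the right and rows downward; lengths in m; the calibration is good to about 2 mm. A picture is of the moment at which its call begins. There is no depth.
- env.sign_off(): hands the job in; it is judged then, once.
The state is a dict: "time_s": time; "qpos": joint angles; "joint_velocities": joint speeds; "effort": joint torques, N m; "tool_pos": TCP position; "tool_rot": TCP orientation; "force": force on the tool from outside, world axes, zero at the start; "wrist_torque": the same for the moment, N m; "grip_width": finger opening in m; "grasp_force": force on a finger pad.
Only numpy, scipy, OpenCV 4.12 (cv2) and the standard library are available. Lean on these libraries where they do the work, as an engineer would, in place of code of your own. Each camera call takes 0.05 s, during which the arm holds its last target. There are 200 camera calls.

## Working session

There is one attempt and no reset: what is moved stays moved. The work goes in short steps, Python scripts to look and compute and a tool call to move; the robot and the scene stay as the last step left them, time stands still between calls to the robot, and variables do not carry over. Pictures are saved under pics/ and viewed, at most 14 in all, crops included, and the job is handed in when it is done.

Besides the shell and the picture viewer there is one more tool, called as name(argument=value, ...), one argument or row to a line, values as JSON. servo_tool: Moves the arm, as the interface text tells. Its arguments: {"type":"object","properties":{"plan":{"type":"array","items":{"type":"object","properties":{"xyz":{"type":"array","items":{"type":"number"}},"twist":{"type":"array","items":{"type":"number"}},"jaw":{"type":"number"}}}},"newtons":{"type":"number"}},"required":["plan"]}

```bash
mkdir -p pics; ls; python3 - <<'E'
from cell import env
import cv2
for n in("top","side"):
    r=env.read_camera(n); cv2.imwrite(f"pics/{n}0.png",r["img"][:,:,::-1]); print(n,r["camera_matrix"].tolist(),(-r["R"].T@r["t"]).round(3),r["R"].round(3).tolist())
o=env.get_obs(); print({k:o[k] for k in("time_s","tool_pos","tool_rot","force","grip_width")})
E
```

```text
pics
top [[366.73253638524807, 0.0, 318.2312016652903], [0.0, 366.73253638524807, 196.12499830630674], [0.0, 0.0, 1.0]] [0.272 0.018 0.858] [[-0.135, -0.991, -0.005], [-0.969, 0.133, -0.206], [0.205, -0.023, -0.978]]
side [[378.41812738158814, 0.0, 317.5841308069083], [0.0, 378.41812738158814, 197.93432426157943], [0.0, 0.0, 1.0]] [0.266 0.606 0.82 ] [[-0.959, -0.285, 0.0], [-0.222, 0.745, -0.629], [0.179, -0.603, -0.777]]
{'time_s': 0.1, 'tool_pos': array([0.18568868, 0.62271079, 0.40375469]), 'tool_rot': array([-1.79898552e+02,  4.87442679e-03,  1.63399518e+02]), 'force': array([ 0.58143758,  0.2809569 , -0.26269905]), 'grip_width': 0.08726901263612423}
```

View images.

View pics/top0.png

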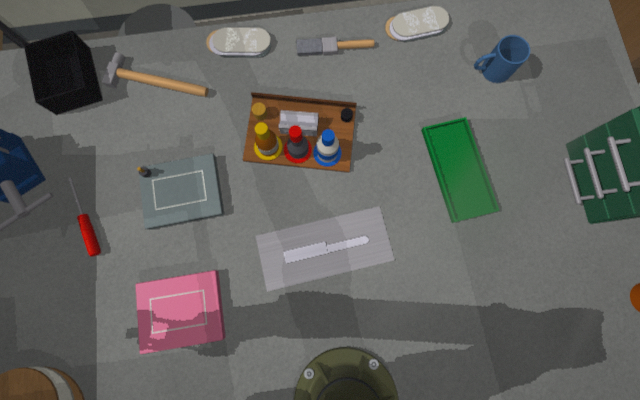

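View pics/side0.png

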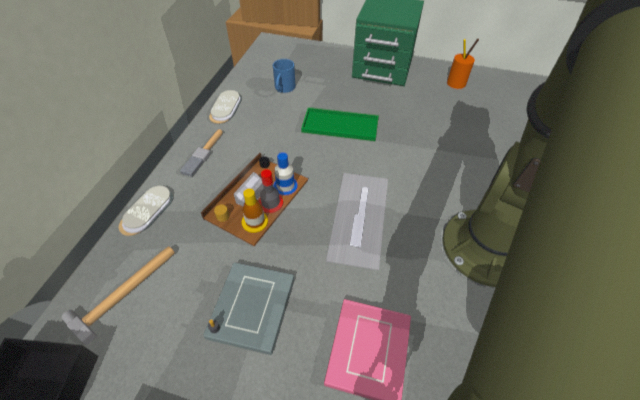

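```bash
cat > h.py <<'E'
from cell import env
import cv2, numpy as np
def cast(r,uv,z):
    uv=np.atleast_2d(uv); d=np.c_[(uv-r["camera_matrix"][:2,2])/r["camera_matrix"][0,0],np.ones(len(uv))]@r["R"]
    c=-r["R"].T@r["t"]; return c+d*((z-c[2])/d[:,2:])
def mask(img,lo,hi,roi):
    m=cv2.inRange(cv2.cvtColor(img,cv2.COLOR_RGB2HSV),lo,hi); k=np.zeros_like(m); x0,y0,x1,y1=roi; k[y0:y1,x0:x1]=m[y0:y1,x0:x1]; return k
def biggest(m):
    c,_=cv2.findContours(m,cv2.RETR_EXTERNAL,cv2.CHAIN_APPROX_NONE); return max(c,key=cv2.contourArea)
def rect(r,c,z):  # footprint at height z, metres -> centre, (long,short), direction of long side
    p=cast(r,c[:,0,:].astype(float),z)[:,:2]; (cx,cy),(w,h),a=cv2.minAreaRect((p*1000).astype(np.float32))
    if w<h: w,h,a=h,w,a+90
    return [round(v,1) for v in(cx,cy,w,h,(a+90)%180-90)]
def go(x,y,z,yaw,o=None):
    o=o or env.get_obs(); p=o["tool_pos"]; w=np.radians(o["tool_rot"][2]); d=np.array([x,y,z])-p
    print("shift cm",(100*np.array([d[0]*np.cos(w)+d[1]*np.sin(w), d[0]*np.sin(w)-d[1]*np.cos(w), -d[2]])).round(2),"twist z",round((o["tool_rot"][2]-yaw+180)%360-180,2),"pose",p.round(4),o["tool_rot"].round(2),"F",o["force"].round(1),"w",round(o["grip_width"],4),"t",round(o["time_s"],2))
E
python3 - <<'E'
from h import *
T=env.read_camera("top");S=env.read_camera("side")
print("tray top",rect(T,biggest(mask(T["img"],(50,120,50),(75,255,255),(410,100,510,230))),.018))
print("tray side",rect(S,biggest(mask(S["img"],(50,120,50),(75,255,255),(290,90,390,150))),.018))
for n,r,roi in(("top",T,(130,145,230,235)),("side",S,(200,255,300,360))):
    g=mask(r["img"],(75,15,40),(105,80,170),roi); c=biggest(g); print("plate",n,rect(r,c,.025))
    w=mask(r["img"],(0,0,165),(180,60,255),roi); print("line",n,rect(r,biggest(w),.025))
C={"blue":((100,120,60),(125,255,255)),"yellow":((22,150,120),(32,255,255)),"red":((0,160,80),(6,255,255))}
for n,r,roi in(("top",T,(240,90,360,175)),("side",S,(200,150,310,245))):
    for k,(lo,hi) in C.items():
        m=mask(r["img"],lo,hi,roi); nn,_,st,ce=cv2.connectedComponentsWithStats(m)
        for i in range(1,nn):
            if st[i,4]>25: print(n,k,st[i].tolist(),ce[i].round(1),"at .113",(cast(r,ce[i],.113)[0,:2]*1000).round(1),"at .015",(cast(r,ce[i],.015)[0,:2]*1000).round(1))
a=cv2.resize(T["img"][85:180,235:365],None,fx=4,fy=4,interpolation=2);b=cv2.resize(S["img"][145:250,195:315],None,fx=4,fy=4,interpolation=2)
a=a[:,:400] if 0 else a
H=580;cv=np.zeros((800,600,3),np.uint8)
cv[:380,:520]=a; cv[380:800,:480]=b
cv[400:,480:]=0
cv2.imwrite("pics/store.png",cv2.resize(cv,(450,600))[:,:,::-1])
p=cv2.resize(T["img"][140:240,125:235],None,fx=5,fy=5,interpolation=2); cv2.imwrite("pics/plate.png",p[:,:,::-1])
E
```

```text
tray top [471.8, -341.7, 238.3, 115.1, 6.1]
tray side [470.8, -337.0, 238.9, 125.2, 6.4]
plate top [504.3, 314.9, 183.1, 152.3, -86.4]
line top [507.6, 259.5, 49.1, 2.6, 3.7]
plate side [503.9, 319.2, 186.2, 153.4, -86.3]
line side [507.0, 316.2, 121.9, 74.4, -86.5]
top blue [322, 129, 13, 17, 177] [327.6 137. ] at .113 [554.3 -37.3] at .015 [591.4 -44.6]
top blue [313, 146, 28, 20, 245] [326.7 157.1] at .113 [509.9 -29.2] at .015 [541.1 -35.4]
top yellow [255, 122, 13, 16, 138] [260.6 128.2] at .113 [594.1 103.1] at .015 [636.5 114.3]
top yellow [254, 137, 28, 23, 177] [267.5 151.9] at .113 [538.6  94.2] at .015 [573.6 104.3]
top red [289, 126, 13, 17, 176] [295.  133.6] at .113 [571.8  31.1] at .015 [611.2  32.8]
top red [284, 141, 28, 22, 196] [297.3 154.5] at .113 [524.1  31.8] at .015 [557.2  33.7]
side blue [277, 153, 11, 15, 141] [282.4 159.8] at .113 [553.9 -40.4] at .015 [ 593.8 -129.9]
side blue [273, 176, 24, 19, 216] [285.3 184.9] at .113 [517.3  39.5] at .015 [552.1 -39. ]
side yellow [244, 189, 12, 17, 163] [249.2 196.7] at .113 [588.   99.9] at .015 [632.7  29.8]
side yellow [241, 214, 27, 19, 177] [254.4 225.4] at .113 [543.7 174.4] at .015 [582.2 114.6]
side red [260, 169, 13, 17, 158] [266.5 177.1] at .113 [571.4  28.4] at .015 [613.7 -51.6]
side red [262, 196, 21, 17, 98] [274.2 206.7] at .113 [519.4 111.3] at .015 [554.5  42.8]
```

View pics/store.png

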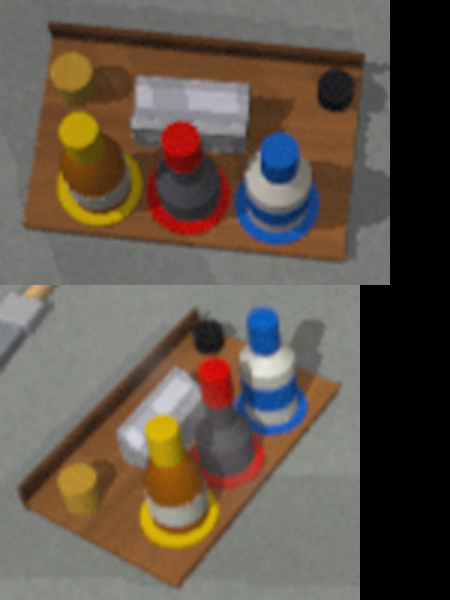

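View pics/plate.png

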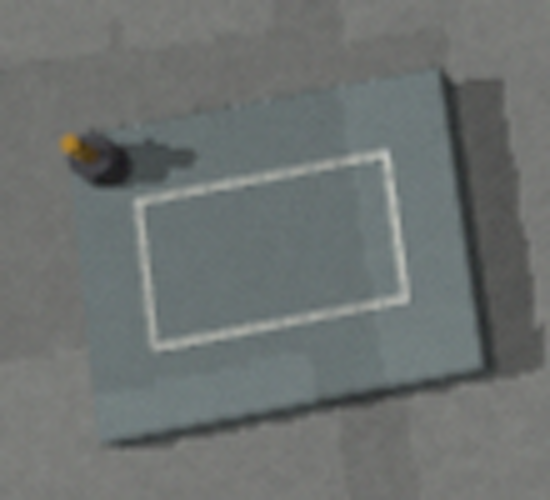

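The grey plate at top-view pixels (180,190) has the white outline and the punch stand, and the crop confirms it. The pink one at (178,310) is the look-alike, because its colour is wrong. In the store crop, the caps are yellow, red and blue from left to right, at (261,128), (295,134) and (328,137), with the V-block behind the red one.

```bash
python3 - <<'E'
from h import *
T=env.read_camera("top");S=env.read_camera("side")
for r,rois in((T,{"blue":(310,146,345,170),"yellow":(250,137,284,163),"red":(280,141,315,166)}),(S,{"blue":(268,176,300,198),"yellow":(238,214,270,236),"red":(255,190,292,215)})):
  for k,roi in rois.items():
    lo,hi={"blue":((100,120,50),(125,255,255)),"yellow":((22,150,90),(32,255,255)),"red":((0,150,60),(8,255,255))}[k]
    ys,xs=np.nonzero(mask(r["img"],lo,hi,roi)); (c,R)=cv2.minEnclosingCircle((cast(r,np.c_[xs,ys].astype(float),.015)[:,:2]*1000).astype(np.float32)); print("pad",k,np.round(c,1),round(R,1))
go(.591,.1015,.405,75.2)
E
```

```text
pad blue [552.8 -37.5] 33.5
pad yellow [588.2 102. ] 34.4
pad red [570.6  32.8] 35.1
pad blue [553.4 -41. ] 36.3
pad yellow [587.6 102.2] 34.8
pad red [569.5  32.3] 35.6
shift cm [-53.73 -38.38  -0.06] twist z 88.2 pose [0.1857 0.6229 0.4044] [-179.96    0.    163.4 ] F [ 0.8 -0.   0.4] w 0.0867 t 0.3
```

servo_tool(
  plan=[
    {"xyz": [-1.5, -1.1, 0], "twist": [0, 0, 3]},
    {"xyz": [-4.5, -3.2, 0], "twist": [0, 0, 8]},
    {"xyz": [-7.8, -5.5, 0], "twist": [0, 0, 14]},
    {"xyz": [-11, -7.9, 0], "twist": [0, 0, 20]},
    {"xyz": [-14.3, -10.2, 0], "twist": [0, 0, 26]},
    {"xyz": [-17.5, -12.5, 0], "twist": [0, 0, 32]},
    {"xyz": [-20.8, -14.9, 0], "twist": [0, 0, 38]},
    {"xyz": [-24, -17.2, 0], "twist": [0, 0, 44]},
    {"xyz": [-27.3, -19.5, 0], "twist": [0, 0, 50]},
    {"xyz": [-30.6, -21.8, 0], "twist": [0, 0, 55]},
  ],
  newtons=40,
)

```text
validation failed for argument at $.pl...
```

```bash
python3 -c "
from h import *
go(.589,.102,.405,75.7)"
```

```text
shift cm [-53.53 -38.39  -0.06] twist z 87.7 pose [0.1857 0.6229 0.4044] [-179.96    0.    163.4 ] F [ 0.8 -0.   0.4] w 0.0867 t 0.3
```

servo_tool(
  plan=[
    {"xyz": [-1.5, -1.1, 0], "twist": [0, 0, 3], "jaw": 0},
    {"xyz": [-4.5, -3.2, 0], "twist": [0, 0, 8], "jaw": 0},
    {"xyz": [-7.8, -5.5, 0], "twist": [0, 0, 14], "jaw": 0},
    {"xyz": [-11, -7.9, 0], "twist": [0, 0, 20], "jaw": 0},
    {"xyz": [-14.3, -10.2, 0], "twist": [0, 0, 26], "jaw": 0},
    {"xyz": [-17.5, -12.5, 0], "twist": [0, 0, 32], "jaw": 0},
    {"xyz": [-20.8, -14.9, 0], "twist": [0, 0, 38], "jaw": 0},
    {"xyz": [-24, -17.2, 0], "twist": [0, 0, 44], "jaw": 0},
    {"xyz": [-27.3, -19.5, 0], "twist": [0, 0, 50], "jaw": 0},
    {"xyz": [-30.6, -21.8, 0], "twist": [0, 0, 55], "jaw": 0},
  ],
  newtons=40,
)

```text
time_s: 1.13
tool_pos: [0.4175, 0.3247, 0.4051]
tool_rot: [180.0, -0.0, 108.1]
force: [1.6, 1.2, -0.4]
grip_width: 0.0868
grasp_force: 0.0
```

```bash
python3 -c "
from h import *
go(.589,.102,.405,75.7)"
```

```text
shift cm [-2.65e+01  9.37e+00  1.00e-02] twist z 32.42 pose [0.4175 0.3247 0.4051] [ 1.7996e+02 -4.0000e-02  1.0812e+02] F [ 1.6  1.2 -0.4] w 0.0868 t 1.13
```

servo_tool(
  plan=[
    {"xyz": [-3.8, 1.3, 0], "twist": [0, 0, 5], "jaw": 0},
    {"xyz": [-7.6, 2.7, 0], "twist": [0, 0, 10], "jaw": 0},
    {"xyz": [-11.4, 4, 0], "twist": [0, 0, 15], "jaw": 0},
    {"xyz": [-15.2, 5.4, 0], "twist": [0, 0, 20], "jaw": 0},
    {"xyz": [-19, 6.7, 0], "twist": [0, 0, 25], "jaw": 0},
    {"xyz": [-22.5, 8, 0], "twist": [0, 0, 29], "jaw": 0},
    {"xyz": [-25, 8.9, 0], "twist": [0, 0, 31], "jaw": 0},
    {"xyz": [-26.3, 9.4, 0], "twist": [0, 0, 32.2], "jaw": 0},
    {"xyz": [-26.5, 9.4, 0], "twist": [0, 0, 32.4], "jaw": 0},
    {"xyz": [-26.5, 9.4, 0], "twist": [0, 0, 32.4], "jaw": 0},
  ],
)

```text
time_s: 1.97
tool_pos: [0.5894, 0.105, 0.4045]
tool_rot: [-179.9, -0.0, 76.0]
force: [-1.7, 0.1, 0.4]
grip_width: 0.0871
grasp_force: 0.0
```

```bash
python3 - <<'E'
from h import *
go(.589,.102,.277,75.7)
T=env.read_camera("top");S=env.read_camera("side")
cv2.imwrite("pics/g1.png",np.hstack([T["img"][60:260,150:470],S["img"][50:250,150:470]])[:,:,::-1])
E
```

```text
shift cm [-0.3   0.03 12.75] twist z 0.29 pose [0.5894 0.105  0.4045] [-1.7994e+02 -1.0000e-02  7.5990e+01] F [-1.7  0.1  0.4] w 0.0871 t 1.97
```

View pics/g1.png

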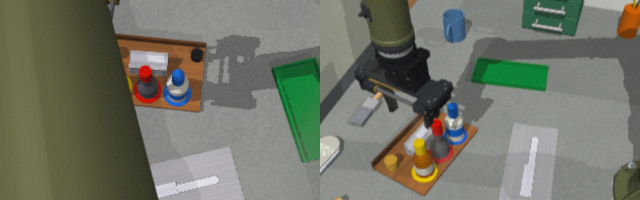

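The gripper is centred over the row with its fingers across it. In the side half of the picture, the oil cap at (418,147) is below and between the fingers. I'll go down and close.

servo_tool(
  plan=[
    {"xyz": [-0.2, 0, 2], "twist": [0, 0, 0], "jaw": 0},
    {"xyz": [-0.3, 0, 5], "twist": [0, 0, 0.3], "jaw": 0},
    {"xyz": [-0.3, 0, 8], "twist": [0, 0, 0.3], "jaw": 0.2},
    {"xyz": [-0.3, 0, 10.5], "twist": [0, 0, 0.3], "jaw": 0.2},
    {"xyz": [-0.3, 0, 12], "twist": [0, 0, 0.3], "jaw": 0.2},
    {"xyz": [-0.3, 0, 12.7], "twist": [0, 0, 0.3], "jaw": 0.2},
    {"xyz": [-0.3, 0, 12.7], "twist": [0, 0, 0.3], "jaw": 0.5},
    {"xyz": [-0.3, 0, 12.7], "twist": [0, 0, 0.3], "jaw": 0.8},
    {"xyz": [-0.3, 0, 12.7], "twist": [0, 0, 0.3], "jaw": 1},
    {"xyz": [-0.3, 0, 12.7], "twist": [0, 0, 0.3], "jaw": 1},
  ],
  newtons=40,
)

```text
time_s: 2.9
tool_pos: [0.5894, 0.1023, 0.2794]
tool_rot: [179.9, -0.1, 75.7]
force: [-0.1, -0.6, -0.0]
grip_width: 0.0509
grasp_force: 0.0
```

servo_tool(
  plan=[
    {"xyz": [0, 0, 0], "twist": [0, 0, 0], "jaw": 1},
    {"xyz": [0, 0, 0], "twist": [0, 0, 0], "jaw": 1},
  ],
)

```text
time_s: 3.07
tool_pos: [0.5891, 0.1019, 0.2786]
tool_rot: [179.9, -0.1, 75.7]
force: [-0.4, -0.1, 0.1]
grip_width: 0.0376
grasp_force: 0.0
```

```bash
python3 - <<'E'
from h import *
go(.546,-.332,.427,6.3)
S=env.read_camera("side"); r=S["img"]
for k,lo,hi in(("y",(22,150,90),(32,255,255)),):
    pass
cv2.imwrite("pics/g2.png",cv2.resize(r[140:250,190:320],None,fx=4,fy=4)[:,:,::-1])
E
```

```text
shift cm [-43.11   6.54 -14.84] twist z 69.4 pose [0.5891 0.1019 0.2786] [ 1.7993e+02 -5.0000e-02  7.5700e+01] F [-0.4 -0.1  0.1] w 0.0376 t 3.07
```

View pics/g2.png

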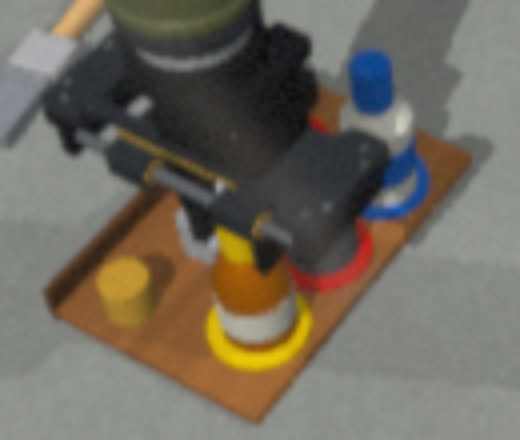

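The fingers straddle the yellow cap at crop (235,245) and are still closing.

servo_tool(
  plan=[
    {"xyz": [0, 0, 0], "twist": [0, 0, 0], "jaw": 1},
    {"xyz": [0, 0, 0], "twist": [0, 0, 0], "jaw": 1},
    {"xyz": [0, 0, 0], "twist": [0, 0, 0], "jaw": 1},
    {"xyz": [0, 0, 0], "twist": [0, 0, 0], "jaw": 1},
  ],
)

```text
time_s: 3.45
tool_pos: [0.5888, 0.1019, 0.2781]
tool_rot: [180.0, -0.0, 75.7]
force: [-1.4, -0.2, 3.7]
grip_width: 0.027
grasp_force: 40.0
```

servo_tool(
  plan=[
    {"xyz": [0, 0, -0.5], "twist": [0, 0, 0], "jaw": 1},
    {"xyz": [0, 0, -2], "twist": [0, 0, 0], "jaw": 1},
    {"xyz": [0, 0, -4], "twist": [0, 0, 0], "jaw": 1},
    {"xyz": [0, 0, -6.5], "twist": [0, 0, 0], "jaw": 1},
    {"xyz": [0, 0, -9], "twist": [0, 0, 0], "jaw": 1},
    {"xyz": [0, 0, -11.5], "twist": [0, 0, 0], "jaw": 1},
    {"xyz": [0, 0, -13.5], "twist": [0, 0, 0], "jaw": 1},
    {"xyz": [0, 0, -14.5], "twist": [0, 0, 0], "jaw": 1},
    {"xyz": [0, 0, -15], "twist": [0, 0, 0], "jaw": 1},
    {"xyz": [0, 0, -15], "twist": [0, 0, 0], "jaw": 1},
  ],
)

```text
time_s: 4.28
tool_pos: [0.5889, 0.1018, 0.428]
tool_rot: [180.0, -0.0, 75.7]
force: [-0.5, 0.3, -2.7]
grip_width: 0.027
grasp_force: 40.0
```

```bash
python3 -c "
from h import *
go(.546,-.332,.427,6.3)"
```

```text
shift cm [-43.1    6.56   0.1 ] twist z 69.39 pose [0.5889 0.1018 0.428 ] [ 1.7997e+02 -3.0000e-02  7.5690e+01] F [-0.5  0.3 -2.7] w 0.027 t 4.28
```

servo_tool(
  plan=[
    {"xyz": [-0.8, 0.1, 0], "twist": [0, 0, 2], "jaw": 1},
    {"xyz": [-2.5, 0.4, 0], "twist": [0, 0, 5], "jaw": 1},
    {"xyz": [-5, 0.8, 0], "twist": [0, 0, 10], "jaw": 1},
    {"xyz": [-8.2, 1.2, 0], "twist": [0, 0, 15], "jaw": 1},
    {"xyz": [-11.6, 1.8, 0], "twist": [0, 0, 20], "jaw": 1},
    {"xyz": [-15, 2.3, 0], "twist": [0, 0, 26], "jaw": 1},
    {"xyz": [-18.4, 2.8, 0], "twist": [0, 0, 32], "jaw": 1},
    {"xyz": [-21.8, 3.3, 0], "twist": [0, 0, 38], "jaw": 1},
    {"xyz": [-25.2, 3.8, 0], "twist": [0, 0, 44], "jaw": 1},
    {"xyz": [-28.6, 4.3, 0], "twist": [0, 0, 50], "jaw": 1},
  ],
)

```text
time_s: 5.12
tool_pos: [0.558, -0.1894, 0.4267]
tool_rot: [-180.0, 0.1, 25.1]
force: [0.4, -0.4, -2.4]
grip_width: 0.0272
grasp_force: 40.0
```

```bash
python3 -c "
from h import *
go(.546,-.332,.427,6.3)"
```

```text
shift cm [-7.14 12.41 -0.03] twist z 18.83 pose [ 0.558  -0.1894  0.4267] [-1.7996e+02  1.0000e-01  2.5130e+01] F [ 0.4 -0.4 -2.4] w 0.0272 t 5.12
```

servo_tool(
  plan=[
    {"xyz": [-1.6, 2.8, 0], "twist": [0, 0, 5], "jaw": 1},
    {"xyz": [-3.2, 5.6, 0], "twist": [0, 0, 9.5], "jaw": 1},
    {"xyz": [-4.6, 8, 0], "twist": [0, 0, 13.5], "jaw": 1},
    {"xyz": [-5.8, 10, 0], "twist": [0, 0, 16.5], "jaw": 1},
    {"xyz": [-6.7, 11.6, 0], "twist": [0, 0, 18.3], "jaw": 1},
    {"xyz": [-7.1, 12.3, 0], "twist": [0, 0, 19], "jaw": 1},
    {"xyz": [-7.2, 12.5, 0], "twist": [0, 0, 19], "jaw": 1},
    {"xyz": [-7.2, 12.5, 0], "twist": [0, 0, 19], "jaw": 1},
    {"xyz": [-7.2, 12.5, 0], "twist": [0, 0, 19], "jaw": 1},
  ],
)

```text
time_s: 5.87
tool_pos: [0.5494, -0.3287, 0.4272]
tool_rot: [-179.9, 0.0, 6.8]
force: [0.0, 0.3, -2.5]
grip_width: 0.0273
grasp_force: 40.0
```

```bash
python3 -c "
from h import *
go(.546,-.332,.2685,6.3)
T=env.read_camera('top');S=env.read_camera('side')
cv2.imwrite('pics/g3.png',np.hstack([T['img'][60:260,350:640],S['img'][30:230,200:490]])[:,:,::-1])"
```

```text
shift cm [-0.38  0.29 15.87] twist z 0.47 pose [ 0.5494 -0.3287  0.4272] [-1.7991e+02  2.0000e-02  6.7700e+00] F [ 0.   0.3 -2.5] w 0.0273 t 5.87
```

View pics/g3.png

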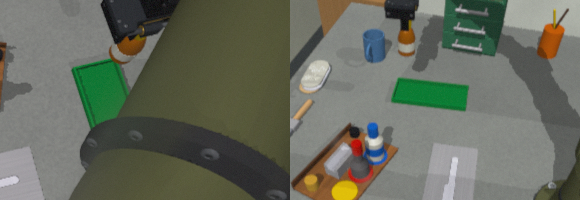

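In the top view, the held oil bottle is right above the far end of the tray at (125,50), and nothing is in its way. Going down.

servo_tool(
  plan=[
    {"xyz": [-0.2, 0.3, 0.8], "twist": [0, 0, 0.3], "jaw": 1},
    {"xyz": [-0.5, 0.7, 2.8], "twist": [0, 0, 0.3], "jaw": 1},
    {"xyz": [-0.5, 0.7, 5.5], "twist": [0, 0, 0.3], "jaw": 1},
    {"xyz": [-0.5, 0.7, 8.5], "twist": [0, 0, 0.3], "jaw": 1},
    {"xyz": [-0.5, 0.7, 11.2], "twist": [0, 0, 0.3], "jaw": 1},
    {"xyz": [-0.5, 0.7, 13.4], "twist": [0, 0, 0.3], "jaw": 1},
    {"xyz": [-0.5, 0.7, 14.8], "twist": [0, 0, 0.3], "jaw": 1},
    {"xyz": [-0.5, 0.7, 15.4], "twist": [0, 0, 0.3], "jaw": 1},
    {"xyz": [-0.5, 0.7, 15.7], "twist": [0, 0, 0.3], "jaw": 1},
    {"xyz": [-0.5, 0.7, 15.8], "twist": [0, 0, 0.3], "jaw": 1},
  ],
)

```text
time_s: 6.8
tool_pos: [0.5453, -0.3374, 0.2702]
tool_rot: [180.0, -0.0, 6.4]
force: [-0.2, -0.1, -2.1]
grip_width: 0.0269
grasp_force: 40.0
```

servo_tool(
  plan=[
    {"xyz": [0, 0, 0], "twist": [0, 0, 0], "jaw": 1},
    {"xyz": [0, 0, 0], "twist": [0, 0, 0], "jaw": 1},
  ],
)

```text
time_s: 6.97
tool_pos: [0.5454, -0.3377, 0.2712]
tool_rot: [179.9, -0.1, 6.4]
force: [-0.3, 0.6, -2.7]
grip_width: 0.0271
grasp_force: 40.0
```

servo_tool(
  plan=[
    {"xyz": [0, 0, 0.1], "twist": [0, 0, 0], "jaw": 1},
    {"xyz": [0, 0, 0.2], "twist": [0, 0, 0], "jaw": 1},
    {"xyz": [0, 0, 0.25], "twist": [0, 0, 0], "jaw": 1},
    {"xyz": [0, 0, 0.25], "twist": [0, 0, 0], "jaw": 1},
  ],
)

```text
time_s: 7.3
tool_pos: [0.5453, -0.3374, 0.2681]
tool_rot: [180.0, -0.1, 6.4]
force: [-0.0, 0.9, 1.7]
grip_width: 0.0273
grasp_force: 40.0
```

servo_tool(
  plan=[
    {"xyz": [0, 0, 0], "twist": [0, 0, 0], "jaw": 0.3},
    {"xyz": [0, 0, 0], "twist": [0, 0, 0], "jaw": 0.3},
    {"xyz": [0, 0, 0], "twist": [0, 0, 0], "jaw": 0.1},
    {"xyz": [0, 0, 0], "twist": [0, 0, 0], "jaw": 0.1},
    {"xyz": [0, 0, -1], "twist": [0, 0, 0], "jaw": 0.1},
    {"xyz": [0, 0, -3.5], "twist": [0, 0, 0], "jaw": 0.1},
    {"xyz": [0, 0, -7], "twist": [0, 0, 0], "jaw": 0.1},
    {"xyz": [0, 0, -11], "twist": [0, 0, 0], "jaw": 0.1},
    {"xyz": [0, 0, -13], "twist": [0, 0, 0], "jaw": 0.1},
    {"xyz": [0, 0, -13.5], "twist": [0, 0, 0], "jaw": 0.1},
  ],
)

```text
time_s: 8.13
tool_pos: [0.5453, -0.3387, 0.4081]
tool_rot: [179.7, -0.4, 6.4]
force: [0.1, -1.2, 0.9]
grip_width: 0.0768
grasp_force: 0.0
```

```bash
python3 -c "
from h import *
go(.5705,.031,.405,75.7)
S=env.read_camera('side');cv2.imwrite('pics/g4.png',cv2.resize(S['img'][50:250,180:420],None,fx=2.5,fy=2.5)[:,:,::-1])"
```

```text
shift cm [  6.6  -36.46   0.31] twist z -69.33 pose [ 0.5453 -0.3387  0.4081] [179.74  -0.41   6.37] F [ 0.1 -1.2  0.9] w 0.0768 t 8.13
```

View pics/g4.png

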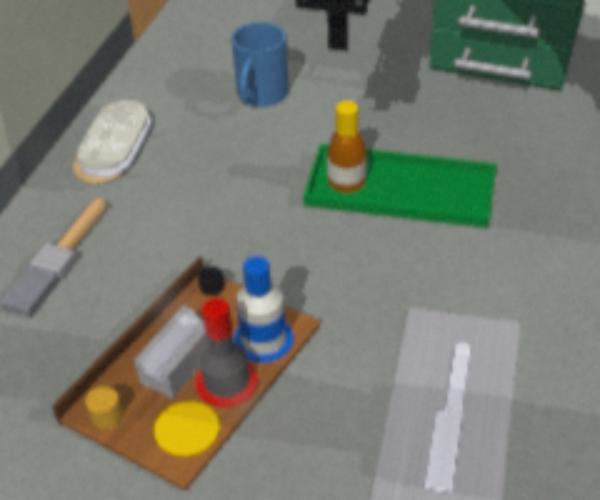

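The oil bottle stands upright in the tray's far end at (347,160). The yellow pad at (187,428) is free. Next is the weight.

servo_tool(
  plan=[
    {"xyz": [0.5, -2.5, 0], "twist": [0, 0, -7], "jaw": 0.1},
    {"xyz": [1.3, -6.5, 0], "twist": [0, 0, -14], "jaw": 0.1},
    {"xyz": [2, -10.5, 0], "twist": [0, 0, -21], "jaw": 0.1},
    {"xyz": [2.7, -14.5, 0], "twist": [0, 0, -28], "jaw": 0.1},
    {"xyz": [3.4, -18.5, 0], "twist": [0, 0, -35], "jaw": 0.1},
    {"xyz": [4.1, -22.5, 0], "twist": [0, 0, -42], "jaw": 0.1},
    {"xyz": [4.8, -26.5, 0], "twist": [0, 0, -49], "jaw": 0.1},
    {"xyz": [5.5, -30.5, 0], "twist": [0, 0, -56], "jaw": 0.1},
    {"xyz": [6.2, -34.2, 0], "twist": [0, 0, -63], "jaw": 0.1},
    {"xyz": [6.6, -36.4, 0.2], "twist": [0, 0, -69.3], "jaw": 0.1},
  ],
)

```text
time_s: 9.02
tool_pos: [0.5695, 0.0375, 0.3992]
tool_rot: [-179.9, -0.1, 76.4]
force: [0.1, 0.2, -1.2]
grip_width: 0.0787
grasp_force: 0.0
```

servo_tool(
  plan=[
    {"xyz": [0, 0, 0], "twist": [0, 0, 0], "jaw": 0.1},
    {"xyz": [0, 0, 0], "twist": [0, 0, 0], "jaw": 0.1},
    {"xyz": [0, 0, 0], "twist": [0, 0, 0], "jaw": 0.2},
  ],
)

```text
time_s: 9.27
tool_pos: [0.5697, 0.0309, 0.3994]
tool_rot: [-179.9, 0.1, 75.6]
force: [-0.3, -0.8, 0.7]
grip_width: 0.0761
grasp_force: 0.0
```

```bash
python3 -c "
from h import *
go(.571,.031,.278,75.7)"
```

```text
shift cm [ 0.04  0.12 12.14] twist z -0.11 pose [0.5697 0.0309 0.3994] [-1.7993e+02  9.0000e-02  7.5590e+01] F [-0.3 -0.8  0.7] w 0.0761 t 9.27
```

servo_tool(
  plan=[
    {"xyz": [0, 0.1, 2], "twist": [0, 0, 0], "jaw": 0.3},
    {"xyz": [0, 0.1, 5], "twist": [0, 0, 0], "jaw": 0.35},
    {"xyz": [0, 0.1, 8], "twist": [0, 0, 0], "jaw": 0.4},
    {"xyz": [0, 0.1, 10.3], "twist": [0, 0, 0], "jaw": 0.4},
    {"xyz": [0, 0.1, 11.7], "twist": [0, 0, 0], "jaw": 0.4},
    {"xyz": [0, 0.1, 12.2], "twist": [0, 0, 0], "jaw": 0.4},
    {"xyz": [0, 0.1, 12.2], "twist": [0, 0, 0], "jaw": 0.4},
    {"xyz": [0, 0.1, 12.2], "twist": [0, 0, 0], "jaw": 0.6},
    {"xyz": [0, 0.1, 12.2], "twist": [0, 0, 0], "jaw": 0.8},
    {"xyz": [0, 0.1, 12.2], "twist": [0, 0, 0], "jaw": 1},
  ],
  newtons=50,
)

```text
time_s: 10.1
tool_pos: [0.5716, 0.0312, 0.2797]
tool_rot: [179.9, -0.1, 75.7]
force: [0.1, -0.6, 0.3]
grip_width: 0.0394
grasp_force: 0.0
```

servo_tool(
  plan=[
    {"xyz": [0, 0, 0], "twist": [0, 0, 0], "jaw": 1},
    {"xyz": [0, 0, 0], "twist": [0, 0, 0], "jaw": 1},
    {"xyz": [0, 0, 0], "twist": [0, 0, 0], "jaw": 1},
    {"xyz": [0, 0, 0], "twist": [0, 0, 0], "jaw": 1},
  ],
)

```text
time_s: 10.43
tool_pos: [0.5715, 0.0315, 0.2791]
tool_rot: [179.9, -0.0, 75.7]
force: [1.0, 0.0, 3.3]
grip_width: 0.0268
grasp_force: 50.0
```

servo_tool(
  plan=[
    {"xyz": [0, 0, -0.5], "twist": [0, 0, 0], "jaw": 1},
    {"xyz": [0, 0, -2], "twist": [0, 0, 0], "jaw": 1},
    {"xyz": [0, 0, -4], "twist": [0, 0, 0], "jaw": 1},
    {"xyz": [0, 0, -6.5], "twist": [0, 0, 0], "jaw": 1},
    {"xyz": [0, 0, -9], "twist": [0, 0, 0], "jaw": 1},
    {"xyz": [0, 0, -11.5], "twist": [0, 0, 0], "jaw": 1},
    {"xyz": [0, 0, -13.5], "twist": [0, 0, 0], "jaw": 1},
    {"xyz": [0, 0, -14.5], "twist": [0, 0, 0], "jaw": 1},
    {"xyz": [0, 0, -15], "twist": [0, 0, 0], "jaw": 1},
    {"xyz": [0, 0, -15], "twist": [0, 0, 0], "jaw": 1},
  ],
)

```text
time_s: 11.27
tool_pos: [0.5708, 0.0316, 0.4281]
tool_rot: [-180.0, -0.0, 75.7]
force: [0.3, -0.2, -6.0]
grip_width: 0.0273
grasp_force: 50.0
```

```bash
python3 -c "
from h import *
go(.471,-.344,.429,6.3)"
```

```text
shift cm [-38.86  -0.4   -0.09] twist z 69.4 pose [0.5708 0.0316 0.4281] [-179.98   -0.     75.7 ] F [ 0.3 -0.2 -6. ] w 0.0273 t 11.27
```

servo_tool(
  plan=[
    {"xyz": [-1, 0, 0], "twist": [0, 0, 3], "jaw": 1},
    {"xyz": [-3, 0, 0], "twist": [0, 0, 8], "jaw": 1},
    {"xyz": [-6, -0.1, 0], "twist": [0, 0, 14], "jaw": 1},
    {"xyz": [-9.5, -0.1, 0], "twist": [0, 0, 20], "jaw": 1},
    {"xyz": [-13, -0.1, 0], "twist": [0, 0, 26.5], "jaw": 1},
    {"xyz": [-16.5, -0.2, 0], "twist": [0, 0, 33], "jaw": 1},
    {"xyz": [-20, -0.2, 0], "twist": [0, 0, 39.5], "jaw": 1},
    {"xyz": [-23.5, -0.2, 0], "twist": [0, 0, 46], "jaw": 1},
    {"xyz": [-27, -0.3, 0], "twist": [0, 0, 52.5], "jaw": 1},
    {"xyz": [-30, -0.3, 0], "twist": [0, 0, 58], "jaw": 1},
  ],
)

```text
time_s: 12.1
tool_pos: [0.4921, -0.2606, 0.4264]
tool_rot: [-179.9, 0.2, 17.3]
force: [0.1, -0.1, -5.4]
grip_width: 0.0267
grasp_force: 50.0
```

```bash
python3 -c "
from h import *
go(.471,-.344,.429,6.3)"
```

```text
shift cm [-4.5   7.34 -0.26] twist z 10.99 pose [ 0.4921 -0.2606  0.4264] [-1.7992e+02  1.7000e-01  1.7290e+01] F [ 0.1 -0.1 -5.4] w 0.0267 t 12.1
```

servo_tool(
  plan=[
    {"xyz": [-1.4, 2.3, 0], "twist": [0, 0, 4], "jaw": 1},
    {"xyz": [-2.6, 4.3, 0], "twist": [0, 0, 7], "jaw": 1},
    {"xyz": [-3.6, 5.9, 0], "twist": [0, 0, 9.5], "jaw": 1},
    {"xyz": [-4.3, 7, 0], "twist": [0, 0, 11], "jaw": 1},
    {"xyz": [-4.6, 7.5, 0], "twist": [0, 0, 11.4], "jaw": 1},
    {"xyz": [-4.6, 7.5, 0], "twist": [0, 0, 11.4], "jaw": 1},
    {"xyz": [-4.6, 7.5, 0], "twist": [0, 0, 11.4], "jaw": 1},
  ],
)

```text
time_s: 12.68
tool_pos: [0.4734, -0.3428, 0.4274]
tool_rot: [-179.9, 0.0, 6.4]
force: [-0.1, -0.1, -5.3]
grip_width: 0.027
grasp_force: 50.0
```

```bash
python3 -c "
from h import *
go(.471,-.344,.2685,6.3)"
```

```text
shift cm [-0.26  0.09 15.89] twist z 0.09 pose [ 0.4734 -0.3428  0.4274] [-1.799e+02  4.000e-02  6.390e+00] F [-0.1 -0.1 -5.3] w 0.027 t 12.68
```

servo_tool(
  plan=[
    {"xyz": [-0.2, 0, 0.8], "twist": [0, 0, 0], "jaw": 1},
    {"xyz": [-0.2, 0.1, 2.8], "twist": [0, 0, 0], "jaw": 1},
    {"xyz": [-0.2, 0.1, 5.5], "twist": [0, 0, 0], "jaw": 1},
    {"xyz": [-0.2, 0.1, 8.5], "twist": [0, 0, 0], "jaw": 1},
    {"xyz": [-0.2, 0.1, 11.2], "twist": [0, 0, 0], "jaw": 1},
    {"xyz": [-0.2, 0.1, 13.4], "twist": [0, 0, 0], "jaw": 1},
    {"xyz": [-0.2, 0.1, 14.8], "twist": [0, 0, 0], "jaw": 1},
    {"xyz": [-0.2, 0.1, 15.5], "twist": [0, 0, 0], "jaw": 1},
    {"xyz": [-0.2, 0.1, 15.8], "twist": [0, 0, 0], "jaw": 1},
    {"xyz": [-0.2, 0.1, 15.8], "twist": [0, 0, 0], "jaw": 1},
  ],
)

```text
time_s: 13.52
tool_pos: [0.4715, -0.3448, 0.2704]
tool_rot: [180.0, -0.0, 6.3]
force: [0.3, 0.1, -5.3]
grip_width: 0.027
grasp_force: 50.0
```

servo_tool(
  plan=[
    {"xyz": [0, 0, 0.05], "twist": [0, 0, 0], "jaw": 1},
    {"xyz": [0, 0, 0.1], "twist": [0, 0, 0], "jaw": 1},
    {"xyz": [0, 0, 0.15], "twist": [0, 0, 0], "jaw": 1},
    {"xyz": [0, 0, 0.15], "twist": [0, 0, 0], "jaw": 1},
  ],
)

```text
time_s: 13.85
tool_pos: [0.4713, -0.3452, 0.2694]
tool_rot: [180.0, -0.1, 6.3]
force: [-0.1, -0.5, -4.8]
grip_width: 0.0271
grasp_force: 50.0
```

servo_tool(
  plan=[
    {"xyz": [0, 0, 0.07], "twist": [0, 0, 0], "jaw": 1},
    {"xyz": [0, 0, 0.12], "twist": [0, 0, 0], "jaw": 1},
    {"xyz": [0, 0, 0.12], "twist": [0, 0, 0], "jaw": 1},
  ],
)

```text
time_s: 14.1
tool_pos: [0.4713, -0.3455, 0.2691]
tool_rot: [180.0, -0.1, 6.3]
force: [-2.4, 2.0, 3.9]
grip_width: 0.0268
grasp_force: 50.0
```

Contact, so I'll release and rise.

servo_tool(
  plan=[
    {"xyz": [0, 0, 0], "twist": [0, 0, 0], "jaw": 0.3},
    {"xyz": [0, 0, 0], "twist": [0, 0, 0], "jaw": 0.3},
    {"xyz": [0, 0, 0], "twist": [0, 0, 0], "jaw": 0.3},
    {"xyz": [0, 0, 0], "twist": [0, 0, 0], "jaw": 0.3},
    {"xyz": [0, 0, -1], "twist": [0, 0, 0], "jaw": 0.3},
    {"xyz": [0, 0, -3.5], "twist": [0, 0, 0], "jaw": 0.3},
    {"xyz": [0, 0, -7], "twist": [0, 0, 0], "jaw": 0.3},
    {"xyz": [0, 0, -11], "twist": [0, 0, 0], "jaw": 0.3},
    {"xyz": [0, 0, -13], "twist": [0, 0, 0], "jaw": 0.3},
    {"xyz": [0, 0, -13.5], "twist": [0, 0, 0], "jaw": 0.3},
  ],
)

```text
time_s: 14.93
tool_pos: [0.4715, -0.3465, 0.408]
tool_rot: [179.8, -0.4, 6.3]
force: [0.5, -0.3, 0.6]
grip_width: 0.0609
grasp_force: 0.0
```

```bash
python3 -c "
from h import *
go(.5535,-.039,.402,75.7)"
```

```text
shift cm [ 11.51 -29.67   0.6 ] twist z -69.43 pose [ 0.4715 -0.3465  0.408 ] [179.75  -0.4    6.27] F [ 0.5 -0.3  0.6] w 0.0609 t 14.93
```

servo_tool(
  plan=[
    {"xyz": [0.8, -2, 0], "twist": [0, 0, -7], "jaw": 0.3},
    {"xyz": [2, -5.2, 0.1], "twist": [0, 0, -14], "jaw": 0.3},
    {"xyz": [3.3, -8.5, 0.2], "twist": [0, 0, -21], "jaw": 0.3},
    {"xyz": [4.6, -11.8, 0.3], "twist": [0, 0, -28], "jaw": 0.3},
    {"xyz": [5.9, -15.1, 0.3], "twist": [0, 0, -35], "jaw": 0.3},
    {"xyz": [7.2, -18.5, 0.4], "twist": [0, 0, -42], "jaw": 0.3},
    {"xyz": [8.5, -21.8, 0.4], "twist": [0, 0, -49], "jaw": 0.3},
    {"xyz": [9.8, -25.1, 0.4], "twist": [0, 0, -56], "jaw": 0.3},
    {"xyz": [10.9, -28, 0.4], "twist": [0, 0, -63], "jaw": 0.3},
    {"xyz": [11.5, -29.7, 0.4], "twist": [0, 0, -69.4], "jaw": 0.3},
  ],
)

```text
time_s: 15.77
tool_pos: [0.5533, -0.0326, 0.3981]
tool_rot: [-179.9, -0.1, 76.3]
force: [0.6, 1.4, -0.9]
grip_width: 0.0612
grasp_force: 0.0
```

servo_tool(
  plan=[
    {"xyz": [0, 0, 0], "twist": [0, 0, 0], "jaw": 0.3},
    {"xyz": [0, 0, 0], "twist": [0, 0, 0], "jaw": 0.3},
    {"xyz": [0, 0, 0], "twist": [0, 0, 0], "jaw": 0.3},
  ],
)

```text
time_s: 16.02
tool_pos: [0.5525, -0.0385, 0.3984]
tool_rot: [-180.0, 0.1, 75.5]
force: [-0.3, -0.4, -0.4]
grip_width: 0.061
grasp_force: 0.0
```

```bash
python3 -c "
from h import *
go(.5535,-.039,.278,75.7)"
```

```text
shift cm [-0.03  0.11 12.04] twist z -0.16 pose [ 0.5525 -0.0385  0.3984] [-1.7998e+02  6.0000e-02  7.5540e+01] F [-0.3 -0.4 -0.4] w 0.061 t 16.02
```

servo_tool(
  plan=[
    {"xyz": [0, 0.1, 2], "twist": [0, 0, 0], "jaw": 0.3},
    {"xyz": [0, 0.1, 5], "twist": [0, 0, 0], "jaw": 0.35},
    {"xyz": [0, 0.1, 8], "twist": [0, 0, 0], "jaw": 0.4},
    {"xyz": [0, 0.1, 10.3], "twist": [0, 0, 0], "jaw": 0.4},
    {"xyz": [0, 0.1, 11.6], "twist": [0, 0, 0], "jaw": 0.4},
    {"xyz": [0, 0.1, 12.1], "twist": [0, 0, 0], "jaw": 0.4},
    {"xyz": [0, 0.1, 12.1], "twist": [0, 0, 0], "jaw": 0.4},
    {"xyz": [0, 0.1, 12.1], "twist": [0, 0, 0], "jaw": 0.6},
    {"xyz": [0, 0.1, 12.1], "twist": [0, 0, 0], "jaw": 0.8},
    {"xyz": [0, 0.1, 12.1], "twist": [0, 0, 0], "jaw": 1},
  ],
  newtons=40,
)

```text
time_s: 16.85
tool_pos: [0.5543, -0.0379, 0.279]
tool_rot: [179.9, -0.1, 75.7]
force: [0.2, -0.6, 0.6]
grip_width: 0.0391
grasp_force: 0.0
```

servo_tool(
  plan=[
    {"xyz": [0, 0, 0], "twist": [0, 0, 0], "jaw": 1},
    {"xyz": [0, 0, 0], "twist": [0, 0, 0], "jaw": 1},
    {"xyz": [0, 0, 0], "twist": [0, 0, 0], "jaw": 1},
    {"xyz": [0, 0, 0], "twist": [0, 0, 0], "jaw": 1},
  ],
)

```text
time_s: 17.18
tool_pos: [0.554, -0.0375, 0.2783]
tool_rot: [180.0, -0.0, 75.7]
force: [-0.7, 0.5, 4.9]
grip_width: 0.027
grasp_force: 40.0
```

servo_tool(
  plan=[
    {"xyz": [0, 0, -0.5], "twist": [0, 0, 0], "jaw": 1},
    {"xyz": [0, 0, -2], "twist": [0, 0, 0], "jaw": 1},
    {"xyz": [0, 0, -4], "twist": [0, 0, 0], "jaw": 1},
    {"xyz": [0, 0, -6.5], "twist": [0, 0, 0], "jaw": 1},
    {"xyz": [0, 0, -9], "twist": [0, 0, 0], "jaw": 1},
    {"xyz": [0, 0, -11.5], "twist": [0, 0, 0], "jaw": 1},
    {"xyz": [0, 0, -13.5], "twist": [0, 0, 0], "jaw": 1},
    {"xyz": [0, 0, -14.5], "twist": [0, 0, 0], "jaw": 1},
    {"xyz": [0, 0, -15], "twist": [0, 0, 0], "jaw": 1},
    {"xyz": [0, 0, -15], "twist": [0, 0, 0], "jaw": 1},
  ],
)

```text
time_s: 18.02
tool_pos: [0.5538, -0.0375, 0.4278]
tool_rot: [180.0, -0.0, 75.7]
force: [0.5, -0.7, -2.4]
grip_width: 0.0274
grasp_force: 40.0
```

```bash
python3 -c "
from h import *
go(.397,-.3535,.428,6.3)"
```

```text
shift cm [-3.449e+01 -7.390e+00 -2.000e-02] twist z 69.4 pose [ 0.5538 -0.0375  0.4278] [ 1.7996e+02 -2.0000e-02  7.5700e+01] F [ 0.5 -0.7 -2.4] w 0.0274 t 18.02
```

servo_tool(
  plan=[
    {"xyz": [-1, -0.2, 0], "twist": [0, 0, 3], "jaw": 1},
    {"xyz": [-3, -0.6, 0], "twist": [0, 0, 8], "jaw": 1},
    {"xyz": [-6, -1.3, 0], "twist": [0, 0, 14], "jaw": 1},
    {"xyz": [-9.2, -2, 0], "twist": [0, 0, 20], "jaw": 1},
    {"xyz": [-12.4, -2.7, 0], "twist": [0, 0, 26.5], "jaw": 1},
    {"xyz": [-15.6, -3.3, 0], "twist": [0, 0, 33], "jaw": 1},
    {"xyz": [-18.8, -4, 0], "twist": [0, 0, 39.5], "jaw": 1},
    {"xyz": [-22, -4.7, 0], "twist": [0, 0, 46], "jaw": 1},
    {"xyz": [-25.2, -5.4, 0], "twist": [0, 0, 52.5], "jaw": 1},
    {"xyz": [-28, -6, 0], "twist": [0, 0, 58], "jaw": 1},
  ],
)

```text
time_s: 18.85
tool_pos: [0.4246, -0.2956, 0.4259]
tool_rot: [-179.9, 0.1, 17.3]
force: [1.1, -1.1, -1.6]
grip_width: 0.027
grasp_force: 40.0
```

```bash
python3 -c "
from h import *
go(.397,-.3535,.428,6.3)"
```

```text
shift cm [-4.36  4.7  -0.21] twist z 11.01 pose [ 0.4246 -0.2956  0.4259] [-1.7992e+02  1.2000e-01  1.7310e+01] F [ 1.1 -1.1 -1.6] w 0.027 t 18.85
```

servo_tool(
  plan=[
    {"xyz": [-1.5, 1.7, 0], "twist": [0, 0, 4], "jaw": 1},
    {"xyz": [-2.8, 3.1, 0], "twist": [0, 0, 7], "jaw": 1},
    {"xyz": [-3.8, 4.2, 0], "twist": [0, 0, 9.5], "jaw": 1},
    {"xyz": [-4.3, 4.8, 0], "twist": [0, 0, 11], "jaw": 1},
    {"xyz": [-4.5, 4.9, 0], "twist": [0, 0, 11.4], "jaw": 1},
    {"xyz": [-4.5, 4.9, 0], "twist": [0, 0, 11.4], "jaw": 1},
    {"xyz": [-4.5, 4.9, 0], "twist": [0, 0, 11.4], "jaw": 1},
  ],
)

```text
time_s: 19.43
tool_pos: [0.3994, -0.3532, 0.4272]
tool_rot: [-179.9, 0.0, 6.4]
force: [-0.2, -0.1, -1.8]
grip_width: 0.027
grasp_force: 40.0
```

```bash
python3 -c "
from h import *
go(.397,-.3535,.2685,6.3)"
```

```text
shift cm [-0.24  0.   15.87] twist z 0.15 pose [ 0.3994 -0.3532  0.4272] [-1.7995e+02  1.0000e-02  6.4500e+00] F [-0.2 -0.1 -1.8] w 0.027 t 19.43
```

servo_tool(
  plan=[
    {"xyz": [-0.2, 0, 0.8], "twist": [0, 0, 0], "jaw": 1},
    {"xyz": [-0.2, 0, 2.8], "twist": [0, 0, 0], "jaw": 1},
    {"xyz": [-0.2, 0, 5.5], "twist": [0, 0, 0], "jaw": 1},
    {"xyz": [-0.2, 0, 8.5], "twist": [0, 0, 0], "jaw": 1},
    {"xyz": [-0.2, 0, 11.2], "twist": [0, 0, 0], "jaw": 1},
    {"xyz": [-0.2, 0, 13.4], "twist": [0, 0, 0], "jaw": 1},
    {"xyz": [-0.2, 0, 14.8], "twist": [0, 0, 0], "jaw": 1},
    {"xyz": [-0.2, 0, 15.5], "twist": [0, 0, 0], "jaw": 1},
    {"xyz": [-0.2, 0, 15.8], "twist": [0, 0, 0], "jaw": 1},
    {"xyz": [-0.2, 0, 15.8], "twist": [0, 0, 0], "jaw": 1},
  ],
)

```text
time_s: 20.27
tool_pos: [0.3969, -0.3541, 0.2695]
tool_rot: [-180.0, 0.0, 6.4]
force: [0.2, -0.3, -1.1]
grip_width: 0.0272
grasp_force: 40.0
```

servo_tool(
  plan=[
    {"xyz": [0, 0, 0.1], "twist": [0, 0, 0], "jaw": 1},
    {"xyz": [0, 0, 0.2], "twist": [0, 0, 0], "jaw": 1},
    {"xyz": [0, 0, 0.25], "twist": [0, 0, 0], "jaw": 1},
    {"xyz": [0, 0, 0.25], "twist": [0, 0, 0], "jaw": 1},
  ],
)

```text
time_s: 20.6
tool_pos: [0.3971, -0.3549, 0.2683]
tool_rot: [180.0, -0.1, 6.3]
force: [0.0, 0.4, 4.4]
grip_width: 0.0272
grasp_force: 40.0
```

servo_tool(
  plan=[
    {"xyz": [0, 0, 0], "twist": [0, 0, 0], "jaw": 0.3},
    {"xyz": [0, 0, 0], "twist": [0, 0, 0], "jaw": 0.3},
    {"xyz": [0, 0, 0], "twist": [0, 0, 0], "jaw": 0.3},
    {"xyz": [0, 0, 0], "twist": [0, 0, 0], "jaw": 0.3},
    {"xyz": [0, 0, -1], "twist": [0, 0, 0], "jaw": 0.3},
    {"xyz": [0, 0, -3.5], "twist": [0, 0, 0], "jaw": 0.3},
    {"xyz": [0, 0, -7], "twist": [0, 0, 0], "jaw": 0.3},
    {"xyz": [0, 0, -11], "twist": [0, 0, 0], "jaw": 0.3},
    {"xyz": [0, 0, -13], "twist": [0, 0, 0], "jaw": 0.3},
    {"xyz": [0, 0, -13.5], "twist": [0, 0, 0], "jaw": 0.3},
  ],
)

```text
time_s: 21.43
tool_pos: [0.3968, -0.356, 0.4069]
tool_rot: [179.8, -0.4, 6.3]
force: [0.5, -0.1, -0.2]
grip_width: 0.0606
grasp_force: 0.0
```

```bash
python3 - <<'E'
from h import *
T=env.read_camera('top');S=env.read_camera('side')
def fit(a,f): return cv2.resize(a,None,fx=f,fy=f,interpolation=2)
a=fit(T['img'][85:185,235:365],3);b=fit(S['img'][70:250,190:390],3)
cv=np.zeros((540,790,3),np.uint8) if 0 else np.zeros((540,1000,3),np.uint8)
cv[:300,:390]=a;cv[:540,390:990]=b
cv2.imwrite('pics/g5.png',cv2.resize(cv,(800,432))[:,:,::-1])
for n,r,rois in(("top",T,{"blue":(310,140,345,172),"yellow":(250,137,284,165),"red":(280,138,315,168)}),("side",S,{"blue":(268,172,302,198),"yellow":(236,205,272,240),"red":(255,190,292,218)})):
  for k,roi in rois.items():
    lo,hi={"blue":((100,120,50),(125,255,255)),"yellow":((22,150,90),(32,255,255)),"red":((0,150,60),(8,255,255))}[k]
    m=mask(r["img"],lo,hi,roi)
    if m.sum()<255*80: continue
    c=biggest(m);M=cv2.moments(c);print(n,"pad",k,(cast(r,[M["m10"]/M["m00"],M["m01"]/M["m00"]],.015)[0,:2]*1000).round(1),M["m00"])
  roi=(270,100,330,145) if n=="top" else (220,165,275,215)
  m=mask(r["img"],(0,0,95),(180,50,255),roi); c=biggest(m); print(n,"vblock",cv2.boundingRect(c),rect(r,c,.052))
E
```

```text
top pad blue [552.6 -37.7] 542.0
top pad yellow [585.2 102.2] 518.5
top pad red [569.2  32.3] 564.0
top vblock (279, 110, 40, 21) [629.3, 19.9, 90.5, 44.7, 77.3]
side pad blue [552.7 -37.4] 307.0
side pad yellow [587.6 101.9] 433.5
side pad red [570.5  32.1] 377.5
side vblock (234, 172, 33, 37) [621.9, 31.9, 110.0, 64.3, 77.9]
```

View pics/g5.png

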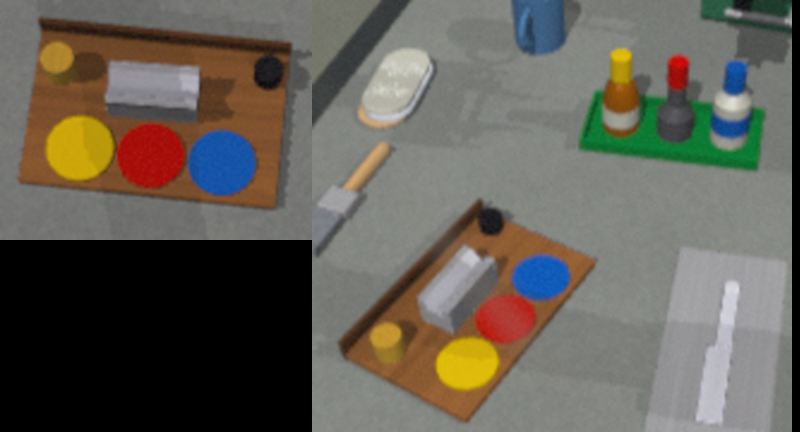

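All three stand upright in the tray at (622,95), (677,100) and (733,105). The V-block has not moved, at top-view pixels (279–319,110–131), and the pads match the grasp poses I recorded. Next is the V-block.

```bash
python3 -c "
from h import *
go(.628,.020,.40,77)"
```

```text
shift cm [ 27.12 -34.72   0.34] twist z -70.7 pose [ 0.3966 -0.3549  0.4034] [ 1.7994e+02 -1.6000e-01  6.3000e+00] F [ 0.4 -0.1 -0.1] w 0.0611 t 21.53
```

servo_tool(
  plan=[
    {"xyz": [1.5, -2, 0], "twist": [0, 0, -6], "jaw": 0.1},
    {"xyz": [4, -5.1, 0], "twist": [0, 0, -12], "jaw": 0.1},
    {"xyz": [6.4, -8.2, 0], "twist": [0, 0, -18], "jaw": 0.1},
    {"xyz": [8.8, -11.3, 0], "twist": [0, 0, -24], "jaw": 0.1},
    {"xyz": [11.2, -14.4, 0], "twist": [0, 0, -30], "jaw": 0.1},
    {"xyz": [13.6, -17.4, 0], "twist": [0, 0, -36], "jaw": 0.1},
    {"xyz": [16, -20.5, 0], "twist": [0, 0, -42], "jaw": 0.1},
    {"xyz": [18.4, -23.6, 0], "twist": [0, 0, -48], "jaw": 0.1},
    {"xyz": [20.8, -26.6, 0], "twist": [0, 0, -54], "jaw": 0.1},
    {"xyz": [23, -29.4, 0], "twist": [0, 0, -60], "jaw": 0.1},
  ],
)

```text
time_s: 22.37
tool_pos: [0.5932, -0.0346, 0.3996]
tool_rot: [-179.8, 0.1, 66.6]
force: [1.1, -0.8, 0.2]
grip_width: 0.0785
grasp_force: 0.0
```

```bash
python3 -c "
from h import *
go(.628,.020,.40,77)"
```

```text
shift cm [ 6.39  1.03 -0.04] twist z -10.36 pose [ 0.5932 -0.0346  0.3996] [-1.798e+02  7.000e-02  6.664e+01] F [ 1.1 -0.8  0.2] w 0.0785 t 22.37
```

servo_tool(
  plan=[
    {"xyz": [2.5, 0.4, 0], "twist": [0, 0, -4.5], "jaw": 0},
    {"xyz": [4.8, 0.8, 0], "twist": [0, 0, -8.5], "jaw": 0},
    {"xyz": [6.3, 1, 0], "twist": [0, 0, -10.6], "jaw": 0},
    {"xyz": [6.6, 1.1, 0], "twist": [0, 0, -10.7], "jaw": 0},
    {"xyz": [6.6, 1.1, 0], "twist": [0, 0, -10.7], "jaw": 0},
    {"xyz": [6.6, 1.1, 0], "twist": [0, 0, -10.7], "jaw": 0},
  ],
)

```text
time_s: 22.87
tool_pos: [0.6289, 0.017, 0.4015]
tool_rot: [-179.9, 0.1, 76.8]
force: [-1.0, -0.4, 0.4]
grip_width: 0.0869
grasp_force: 0.0
```

```bash
python3 -c "
from h import *
go(.628,.020,.201,77)"
```

```text
shift cm [ 0.27 -0.16 20.05] twist z -0.2 pose [0.6289 0.017  0.4015] [-1.7994e+02  9.0000e-02  7.6800e+01] F [-1.  -0.4  0.4] w 0.0869 t 22.87
```

servo_tool(
  plan=[
    {"xyz": [0.2, -0.1, 2], "twist": [0, 0, 0], "jaw": 0.2},
    {"xyz": [0.2, -0.1, 5.5], "twist": [0, 0, 0], "jaw": 0.2},
    {"xyz": [0.2, -0.1, 9], "twist": [0, 0, 0], "jaw": 0.2},
    {"xyz": [0.2, -0.1, 12], "twist": [0, 0, 0], "jaw": 0.2},
    {"xyz": [0.2, -0.1, 14.5], "twist": [0, 0, 0], "jaw": 0.2},
    {"xyz": [0.2, -0.1, 16.3], "twist": [0, 0, 0], "jaw": 0.2},
    {"xyz": [0.2, -0.1, 17.8], "twist": [0, 0, 0], "jaw": 0.2},
    {"xyz": [0.2, -0.1, 19], "twist": [0, 0, 0], "jaw": 0.2},
    {"xyz": [0.2, -0.1, 19.8], "twist": [0, 0, 0], "jaw": 0.2},
    {"xyz": [0.2, -0.1, 20], "twist": [0, 0, 0], "jaw": 0.2},
  ],
)

```text
time_s: 23.7
tool_pos: [0.6282, 0.0199, 0.2011]
tool_rot: [-179.9, 0.1, 76.9]
force: [-0.2, 0.8, -0.9]
grip_width: 0.0697
grasp_force: 0.0
```

servo_tool(
  plan=[
    {"xyz": [0, 0, 0], "twist": [0, 0, 0], "jaw": 0.4},
    {"xyz": [0, 0, 0], "twist": [0, 0, 0], "jaw": 0.6},
    {"xyz": [0, 0, 0], "twist": [0, 0, 0], "jaw": 0.8},
    {"xyz": [0, 0, 0], "twist": [0, 0, 0], "jaw": 1},
    {"xyz": [0, 0, 0], "twist": [0, 0, 0], "jaw": 1},
    {"xyz": [0, 0, 0], "twist": [0, 0, 0], "jaw": 1},
    {"xyz": [0, 0, 0], "twist": [0, 0, 0], "jaw": 1},
  ],
  newtons=55,
)

```text
time_s: 24.28
tool_pos: [0.6295, 0.0211, 0.2029]
tool_rot: [179.9, -0.0, 77.0]
force: [1.4, -0.8, 3.2]
grip_width: 0.0436
grasp_force: 55.0
```

servo_tool(
  plan=[
    {"xyz": [0, 0, -0.5], "twist": [0, 0, 0], "jaw": 1},
    {"xyz": [0, 0, -2], "twist": [0, 0, 0], "jaw": 1},
    {"xyz": [0, 0, -4], "twist": [0, 0, 0], "jaw": 1},
    {"xyz": [0, 0, -6.5], "twist": [0, 0, 0], "jaw": 1},
    {"xyz": [0, 0, -9], "twist": [0, 0, 0], "jaw": 1},
    {"xyz": [0, 0, -11.5], "twist": [0, 0, 0], "jaw": 1},
    {"xyz": [0, 0, -13.2], "twist": [0, 0, 0], "jaw": 1},
    {"xyz": [0, 0, -14], "twist": [0, 0, 0], "jaw": 1},
    {"xyz": [0, 0, -14], "twist": [0, 0, 0], "jaw": 1},
  ],
)

```text
time_s: 25.03
tool_pos: [0.6291, 0.021, 0.3435]
tool_rot: [179.9, -0.1, 77.0]
force: [0.6, -0.6, -5.0]
grip_width: 0.044
grasp_force: 55.0
```

```bash
python3 -c "
from h import *
go(.5065,.3163,.342,93.5)"
```

```text
shift cm [ 26.01 -18.59   0.15] twist z -16.5 pose [0.6291 0.021  0.3435] [ 1.7989e+02 -6.0000e-02  7.7000e+01] F [ 0.6 -0.6 -5. ] w 0.044 t 25.03
```

servo_tool(
  plan=[
    {"xyz": [0.8, -0.6, 0], "twist": [0, 0, -1], "jaw": 1},
    {"xyz": [3, -2.1, 0], "twist": [0, 0, -2], "jaw": 1},
    {"xyz": [6, -4.3, 0], "twist": [0, 0, -4], "jaw": 1},
    {"xyz": [9.2, -6.6, 0], "twist": [0, 0, -6], "jaw": 1},
    {"xyz": [12.5, -8.9, 0], "twist": [0, 0, -8], "jaw": 1},
    {"xyz": [15.8, -11.3, 0], "twist": [0, 0, -10], "jaw": 1},
    {"xyz": [19, -13.6, 0], "twist": [0, 0, -12], "jaw": 1},
    {"xyz": [21.9, -15.7, 0], "twist": [0, 0, -14], "jaw": 1},
    {"xyz": [24.2, -17.3, 0], "twist": [0, 0, -15.5], "jaw": 1},
    {"xyz": [25.5, -18.2, 0], "twist": [0, 0, -16.3], "jaw": 1},
  ],
)

```text
time_s: 25.87
tool_pos: [0.505, 0.3155, 0.3395]
tool_rot: [-179.7, -0.0, 93.8]
force: [-0.7, 1.6, -4.8]
grip_width: 0.0437
grasp_force: 55.0
```

servo_tool(
  plan=[
    {"xyz": [0.5, -0.2, 0], "twist": [0, 0, 0], "jaw": 1},
    {"xyz": [0.5, -0.2, 0], "twist": [0, 0, 0], "jaw": 1},
    {"xyz": [0.5, -0.2, 0], "twist": [0, 0, 0], "jaw": 1},
  ],
)

```text
time_s: 26.12
tool_pos: [0.5074, 0.3134, 0.3413]
tool_rot: [-180.0, 0.1, 93.2]
force: [0.6, -0.7, -3.8]
grip_width: 0.0437
grasp_force: 55.0
```

```bash
python3 - <<'E'
from h import *
go(.5065,.3163,.216,93.5)
S=env.read_camera("side");T=env.read_camera("top")
cv2.imwrite("pics/g6.png",np.hstack([cv2.resize(T["img"][100:260,90:290],None,fx=2,fy=2),cv2.resize(S["img"][220:380,170:370],None,fx=2,fy=2)])[:,:,::-1])
E
```

```text
shift cm [ 0.3  -0.08 12.53] twist z -0.34 pose [0.5074 0.3134 0.3413] [-1.7997e+02  1.4000e-01  9.3160e+01] F [ 0.6 -0.7 -3.8] w 0.0437 t 26.12
```

View pics/g6.png

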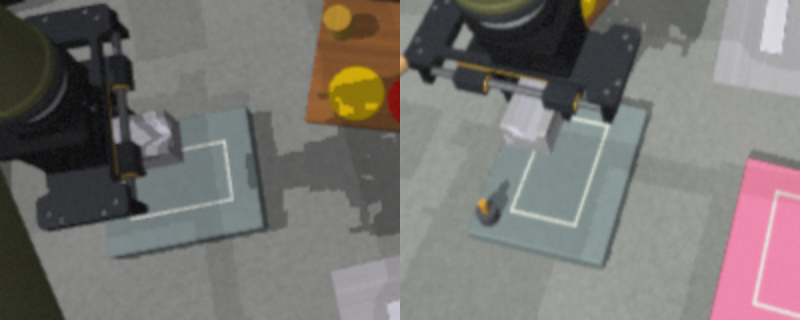

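The V-block hangs over the grey plate, groove up, at (150,135) in the top half, with the outline partly hidden beneath it. Lowering.

servo_tool(
  plan=[
    {"xyz": [0.2, -0.1, 0.8], "twist": [0, 0, -0.3], "jaw": 1},
    {"xyz": [0.2, -0.1, 2.8], "twist": [0, 0, -0.3], "jaw": 1},
    {"xyz": [0.2, -0.1, 5.3], "twist": [0, 0, -0.3], "jaw": 1},
    {"xyz": [0.2, -0.1, 7.8], "twist": [0, 0, -0.3], "jaw": 1},
    {"xyz": [0.2, -0.1, 9.8], "twist": [0, 0, -0.3], "jaw": 1},
    {"xyz": [0.2, -0.1, 11.2], "twist": [0, 0, -0.3], "jaw": 1},
    {"xyz": [0.2, -0.1, 12], "twist": [0, 0, -0.3], "jaw": 1},
    {"xyz": [0.2, -0.1, 12.3], "twist": [0, 0, -0.3], "jaw": 1},
    {"xyz": [0.2, -0.1, 12.4], "twist": [0, 0, -0.3], "jaw": 1},
    {"xyz": [0.2, -0.1, 12.4], "twist": [0, 0, -0.3], "jaw": 1},
  ],
)

```text
time_s: 27.05
tool_pos: [0.5062, 0.3172, 0.2188]
tool_rot: [179.9, -0.0, 93.6]
force: [-0.1, 0.6, -3.7]
grip_width: 0.0437
grasp_force: 55.0
```

servo_tool(
  plan=[
    {"xyz": [0, 0, 0.08], "twist": [0, 0, 0], "jaw": 1},
    {"xyz": [0, 0, 0.15], "twist": [0, 0, 0], "jaw": 1},
    {"xyz": [0, 0, 0.15], "twist": [0, 0, 0], "jaw": 1},
  ],
)

```text
time_s: 27.3
tool_pos: [0.5058, 0.3175, 0.2173]
tool_rot: [179.9, -0.0, 93.6]
force: [0.5, -0.0, -4.4]
grip_width: 0.0434
grasp_force: 55.0
```

servo_tool(
  plan=[
    {"xyz": [0, 0, 0.06], "twist": [0, 0, 0], "jaw": 1},
    {"xyz": [0, 0, 0.12], "twist": [0, 0, 0], "jaw": 1},
    {"xyz": [0, 0, 0.15], "twist": [0, 0, 0], "jaw": 1},
    {"xyz": [0, 0, 0.15], "twist": [0, 0, 0], "jaw": 1},
  ],
)

```text
time_s: 27.63
tool_pos: [0.5057, 0.3174, 0.2159]
tool_rot: [180.0, -0.0, 93.6]
force: [-2.0, -1.0, 1.8]
grip_width: 0.0434
grasp_force: 55.0
```

Contact, so I'll open and rise.

servo_tool(
  plan=[
    {"xyz": [0, 0, 0], "twist": [0, 0, 0], "jaw": 0.2},
    {"xyz": [0, 0, 0], "twist": [0, 0, 0], "jaw": 0.2},
    {"xyz": [0, 0, 0], "twist": [0, 0, 0], "jaw": 0.2},
    {"xyz": [0, 0, 0], "twist": [0, 0, 0], "jaw": 0.2},
    {"xyz": [0, 0, -1.5], "twist": [0, 0, 0], "jaw": 0.2},
    {"xyz": [0, 0, -4.5], "twist": [0, 0, 0], "jaw": 0.2},
    {"xyz": [0, 0, -8.5], "twist": [0, 0, 0], "jaw": 0.2},
    {"xyz": [0, 0, -12.5], "twist": [0, 0, 0], "jaw": 0.2},
    {"xyz": [0, 0, -16], "twist": [0, 0, 0], "jaw": 0.2},
    {"xyz": [0, 0, -19], "twist": [0, 0, 0], "jaw": 0.2},
  ],
)

```text
time_s: 28.47
tool_pos: [0.5058, 0.3171, 0.4083]
tool_rot: [179.8, -0.1, 93.6]
force: [0.3, -0.3, 0.2]
grip_width: 0.0694
grasp_force: 0.0
```

```bash
python3 - <<'E'
from h import *
S=env.read_camera("side")
m=mask(S["img"],(0,0,120),(180,40,255),(205,255,290,350))
cv2.imwrite("pics/g7.png",cv2.resize(S["img"][220:380,170:370],None,fx=3,fy=3)[:,:,::-1])
go(.5453,-.338,.405,6.35)
E
```

```text
shift cm [-65.68  -0.28   0.96] twist z 87.24 pose [0.507  0.3177 0.4146] [179.41  -0.43  93.59] F [2.1 0.9 4.3] w 0.0699 t 28.52
```

View pics/g7.png

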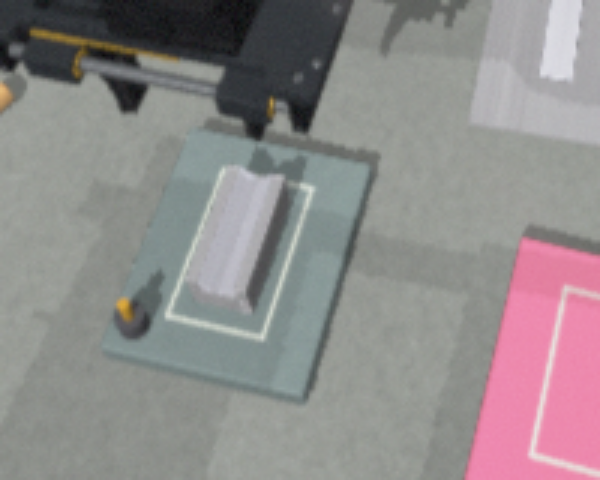

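The V-block lies groove up inside the white outline, with its top at (240,235) and the outline clear all round it. Now back to the tray for the oil bottle.

servo_tool(
  plan=[
    {"xyz": [-2, 0, 0], "twist": [0, 0, 3], "jaw": 0.3},
    {"xyz": [-5.5, 0, 0], "twist": [0, 0, 8], "jaw": 0.3},
    {"xyz": [-9.5, 0, 0], "twist": [0, 0, 13], "jaw": 0.3},
    {"xyz": [-13.5, -0.1, 0], "twist": [0, 0, 18], "jaw": 0.3},
    {"xyz": [-17.5, -0.1, 0], "twist": [0, 0, 23], "jaw": 0.3},
    {"xyz": [-21.5, -0.1, 0], "twist": [0, 0, 28], "jaw": 0.3},
    {"xyz": [-25.5, -0.1, 0], "twist": [0, 0, 34], "jaw": 0.3},
    {"xyz": [-29.5, -0.1, 0], "twist": [0, 0, 40], "jaw": 0.3},
    {"xyz": [-33.5, -0.1, 0], "twist": [0, 0, 46], "jaw": 0.3},
    {"xyz": [-37.5, -0.2, 0], "twist": [0, 0, 52], "jaw": 0.3},
  ],
  newtons=40,
)

```text
time_s: 29.35
tool_pos: [0.5269, -0.0591, 0.4051]
tool_rot: [180.0, -0.1, 41.3]
force: [0.3, 0.7, 0.1]
grip_width: 0.0608
grasp_force: 0.0
```

```bash
python3 -c "
from h import *
go(.5453,-.338,.405,6.35)"
```

```text
shift cm [-1.702e+01  2.217e+01  1.000e-02] twist z 34.96 pose [ 0.5269 -0.0591  0.4051] [ 1.7998e+02 -7.0000e-02  4.1310e+01] F [0.3 0.7 0.1] w 0.0608 t 29.35
```

servo_tool(
  plan=[
    {"xyz": [-2.4, 3.1, 0], "twist": [0, 0, 5], "jaw": 0.3},
    {"xyz": [-4.8, 6.2, 0], "twist": [0, 0, 10], "jaw": 0.3},
    {"xyz": [-7.2, 9.3, 0], "twist": [0, 0, 15], "jaw": 0.3},
    {"xyz": [-9.6, 12.4, 0], "twist": [0, 0, 20], "jaw": 0.3},
    {"xyz": [-12, 15.5, 0], "twist": [0, 0, 25], "jaw": 0.3},
    {"xyz": [-14.2, 18.4, 0], "twist": [0, 0, 30], "jaw": 0.3},
    {"xyz": [-16, 20.8, 0], "twist": [0, 0, 33.5], "jaw": 0.3},
    {"xyz": [-17, 22.2, 0], "twist": [0, 0, 35], "jaw": 0.3},
    {"xyz": [-17.1, 22.3, 0], "twist": [0, 0, 35.2], "jaw": 0.3},
    {"xyz": [-17.1, 22.3, 0], "twist": [0, 0, 35.2], "jaw": 0.3},
  ],
)

```text
time_s: 30.18
tool_pos: [0.5468, -0.3385, 0.4045]
tool_rot: [180.0, 0.1, 6.3]
force: [-0.2, -0.3, -0.1]
grip_width: 0.061
grasp_force: 0.0
```

servo_tool(
  plan=[
    {"xyz": [0, 0, 0], "twist": [0, 0, 0], "jaw": 0.3},
    {"xyz": [0, 0, 0], "twist": [0, 0, 0], "jaw": 0.3},
  ],
)

```text
time_s: 30.35
tool_pos: [0.548, -0.3356, 0.4049]
tool_rot: [-179.9, -0.0, 6.6]
force: [-0.1, -0.1, 0.0]
grip_width: 0.0608
grasp_force: 0.0
```

```bash
python3 -c "
from h import *
go(.5453,-.3375,.268,6.4)"
```

```text
shift cm [-0.29  0.16 13.69] twist z 0.17 pose [ 0.548  -0.3356  0.4049] [-1.7991e+02 -4.0000e-02  6.5700e+00] F [-0.1 -0.1  0. ] w 0.0608 t 30.35
```

servo_tool(
  plan=[
    {"xyz": [-0.3, 0.2, 2], "twist": [0, 0, 0.2], "jaw": 0.3},
    {"xyz": [-0.3, 0.2, 5], "twist": [0, 0, 0.2], "jaw": 0.35},
    {"xyz": [-0.3, 0.2, 8.5], "twist": [0, 0, 0.2], "jaw": 0.4},
    {"xyz": [-0.3, 0.2, 11.5], "twist": [0, 0, 0.2], "jaw": 0.4},
    {"xyz": [-0.3, 0.2, 13.1], "twist": [0, 0, 0.2], "jaw": 0.4},
    {"xyz": [-0.3, 0.2, 13.6], "twist": [0, 0, 0.2], "jaw": 0.4},
    {"xyz": [-0.3, 0.2, 13.7], "twist": [0, 0, 0.2], "jaw": 0.4},
    {"xyz": [-0.3, 0.2, 13.7], "twist": [0, 0, 0.2], "jaw": 0.6},
    {"xyz": [-0.3, 0.2, 13.7], "twist": [0, 0, 0.2], "jaw": 0.8},
    {"xyz": [-0.3, 0.2, 13.7], "twist": [0, 0, 0.2], "jaw": 1},
  ],
)

```text
time_s: 31.18
tool_pos: [0.5451, -0.34, 0.2699]
tool_rot: [179.9, -0.2, 6.2]
force: [-0.0, 0.6, -0.2]
grip_width: 0.0394
grasp_force: 0.0
```

servo_tool(
  plan=[
    {"xyz": [0, 0, 0], "twist": [0, 0, 0], "jaw": 1},
    {"xyz": [0, 0, 0], "twist": [0, 0, 0], "jaw": 1},
    {"xyz": [0, 0, 0], "twist": [0, 0, 0], "jaw": 1},
    {"xyz": [0, 0, 0], "twist": [0, 0, 0], "jaw": 1},
  ],
)

```text
time_s: 31.52
tool_pos: [0.5449, -0.3396, 0.269]
tool_rot: [-180.0, -0.1, 6.2]
force: [-1.0, 2.1, 5.8]
grip_width: 0.0273
grasp_force: 39.8
```

servo_tool(
  plan=[
    {"xyz": [0, 0, -0.5], "twist": [0, 0, 0], "jaw": 1},
    {"xyz": [0, 0, -2], "twist": [0, 0, 0], "jaw": 1},
    {"xyz": [0, 0, -4], "twist": [0, 0, 0], "jaw": 1},
    {"xyz": [0, 0, -6.5], "twist": [0, 0, 0], "jaw": 1},
    {"xyz": [0, 0, -9], "twist": [0, 0, 0], "jaw": 1},
    {"xyz": [0, 0, -11.5], "twist": [0, 0, 0], "jaw": 1},
    {"xyz": [0, 0, -14], "twist": [0, 0, 0], "jaw": 1},
    {"xyz": [0, 0, -15.5], "twist": [0, 0, 0], "jaw": 1},
    {"xyz": [0, 0, -16], "twist": [0, 0, 0], "jaw": 1},
    {"xyz": [0, 0, -16], "twist": [0, 0, 0], "jaw": 1},
  ],
)

```text
time_s: 32.35
tool_pos: [0.5443, -0.3403, 0.4298]
tool_rot: [179.9, -0.1, 6.2]
force: [-0.1, -1.0, -2.1]
grip_width: 0.0269
grasp_force: 39.8
```

```bash
python3 -c "
from h import *
go(.588,.102,.428,75.7)"
```

```text
shift cm [  9.1  -43.51   0.18] twist z -69.53 pose [ 0.5443 -0.3403  0.4298] [ 1.7991e+02 -1.3000e-01  6.1700e+00] F [-0.1 -1.  -2.1] w 0.0269 t 32.35
```

servo_tool(
  plan=[
    {"xyz": [0.2, -0.8, 0], "twist": [0, 0, -2], "jaw": 1},
    {"xyz": [0.6, -2.7, 0], "twist": [0, 0, -6], "jaw": 1},
    {"xyz": [1.2, -5.5, 0], "twist": [0, 0, -11], "jaw": 1},
    {"xyz": [1.9, -9, 0], "twist": [0, 0, -17], "jaw": 1},
    {"xyz": [2.6, -12.6, 0], "twist": [0, 0, -23], "jaw": 1},
    {"xyz": [3.4, -16.2, 0], "twist": [0, 0, -29], "jaw": 1},
    {"xyz": [4.1, -19.8, 0], "twist": [0, 0, -35], "jaw": 1},
    {"xyz": [4.9, -23.4, 0], "twist": [0, 0, -41], "jaw": 1},
    {"xyz": [5.6, -27, 0], "twist": [0, 0, -47], "jaw": 1},
    {"xyz": [6.4, -30.6, 0], "twist": [0, 0, -53], "jaw": 1},
  ],
)

```text
time_s: 33.18
tool_pos: [0.5742, -0.026, 0.4264]
tool_rot: [-179.9, 0.1, 59.6]
force: [1.4, 0.1, -1.9]
grip_width: 0.0273
grasp_force: 39.8
```

```bash
python3 -c "
from h import *
go(.588,.102,.428,75.7)"
```

```text
shift cm [11.74 -5.28 -0.16] twist z -16.07 pose [ 0.5742 -0.026   0.4264] [-1.7985e+02  8.0000e-02  5.9630e+01] F [ 1.4  0.1 -1.9] w 0.0273 t 33.18
```

servo_tool(
  plan=[
    {"xyz": [2.8, -1.3, 0], "twist": [0, 0, -4.5], "jaw": 1},
    {"xyz": [5.4, -2.4, 0], "twist": [0, 0, -8.5], "jaw": 1},
    {"xyz": [7.8, -3.5, 0], "twist": [0, 0, -12], "jaw": 1},
    {"xyz": [9.8, -4.4, 0], "twist": [0, 0, -14.5], "jaw": 1},
    {"xyz": [11.2, -5, 0], "twist": [0, 0, -16], "jaw": 1},
    {"xyz": [11.8, -5.3, 0], "twist": [0, 0, -16.3], "jaw": 1},
    {"xyz": [12, -5.4, 0], "twist": [0, 0, -16.5], "jaw": 1},
    {"xyz": [12, -5.4, 0], "twist": [0, 0, -16.5], "jaw": 1},
    {"xyz": [12, -5.4, 0], "twist": [0, 0, -16.5], "jaw": 1},
  ],
)

```text
time_s: 33.93
tool_pos: [0.5904, 0.1, 0.4282]
tool_rot: [180.0, 0.1, 75.5]
force: [-0.9, 0.7, -2.2]
grip_width: 0.0271
grasp_force: 39.8
```

```bash
python3 -c "
from h import *
go(.588,.102,.279,75.7)"
```

```text
shift cm [ 0.13 -0.28 14.92] twist z -0.19 pose [0.5904 0.1    0.4282] [1.7997e+02 6.0000e-02 7.5510e+01] F [-0.9  0.7 -2.2] w 0.0271 t 33.93
```

servo_tool(
  plan=[
    {"xyz": [0.1, -0.1, 0.8], "twist": [0, 0, 0], "jaw": 1},
    {"xyz": [0.1, -0.2, 2.8], "twist": [0, 0, 0], "jaw": 1},
    {"xyz": [0.1, -0.2, 5.5], "twist": [0, 0, 0], "jaw": 1},
    {"xyz": [0.1, -0.2, 8.3], "twist": [0, 0, 0], "jaw": 1},
    {"xyz": [0.1, -0.2, 10.8], "twist": [0, 0, 0], "jaw": 1},
    {"xyz": [0.1, -0.2, 12.8], "twist": [0, 0, 0], "jaw": 1},
    {"xyz": [0.1, -0.2, 14.1], "twist": [0, 0, 0], "jaw": 1},
    {"xyz": [0.1, -0.2, 14.7], "twist": [0, 0, 0], "jaw": 1},
    {"xyz": [0.1, -0.2, 14.8], "twist": [0, 0, 0], "jaw": 1},
    {"xyz": [0.1, -0.2, 14.8], "twist": [0, 0, 0], "jaw": 1},
  ],
)

```text
time_s: 34.77
tool_pos: [0.589, 0.1032, 0.2807]
tool_rot: [179.9, -0.0, 75.7]
force: [-0.6, 0.2, -3.0]
grip_width: 0.0271
grasp_force: 39.9
```

servo_tool(
  plan=[
    {"xyz": [0, 0, 0.08], "twist": [0, 0, 0], "jaw": 1},
    {"xyz": [0, 0, 0.16], "twist": [0, 0, 0], "jaw": 1},
    {"xyz": [0, 0, 0.2], "twist": [0, 0, 0], "jaw": 1},
    {"xyz": [0, 0, 0.2], "twist": [0, 0, 0], "jaw": 1},
  ],
)

```text
time_s: 35.1
tool_pos: [0.5888, 0.1036, 0.2788]
tool_rot: [179.9, -0.0, 75.7]
force: [-0.0, 0.1, 0.3]
grip_width: 0.0268
grasp_force: 39.9
```

servo_tool(
  plan=[
    {"xyz": [0, 0, 0.04], "twist": [0, 0, 0], "jaw": 1},
    {"xyz": [0, 0, 0.04], "twist": [0, 0, 0], "jaw": 0.3},
    {"xyz": [0, 0, 0], "twist": [0, 0, 0], "jaw": 0.3},
    {"xyz": [0, 0, 0], "twist": [0, 0, 0], "jaw": 0.3},
    {"xyz": [0, 0, 0], "twist": [0, 0, 0], "jaw": 0.3},
    {"xyz": [0, 0, -1], "twist": [0, 0, 0], "jaw": 0.3},
    {"xyz": [0, 0, -3.5], "twist": [0, 0, 0], "jaw": 0.3},
    {"xyz": [0, 0, -7], "twist": [0, 0, 0], "jaw": 0.3},
    {"xyz": [0, 0, -11], "twist": [0, 0, 0], "jaw": 0.3},
    {"xyz": [0, 0, -13], "twist": [0, 0, 0], "jaw": 0.3},
  ],
)

```text
time_s: 35.93
tool_pos: [0.5892, 0.1032, 0.4137]
tool_rot: [179.7, -0.2, 75.7]
force: [1.3, -0.1, 0.9]
grip_width: 0.0608
grasp_force: 0.0
```

```bash
python3 -c "
from h import *
S=env.read_camera('side');cv2.imwrite('pics/g8.png',cv2.resize(S['img'][60:250,190:400],None,fx=2.5,fy=2.5)[:,:,::-1])
go(.4713,-.3453,.405,6.3)"
```

```text
shift cm [-46.39  -0.4    1.17] twist z 69.37 pose [0.59   0.1032 0.4167] [179.43  -0.36  75.67] F [1.9 0.3 4.2] w 0.0606 t 35.98
```

View pics/g8.png

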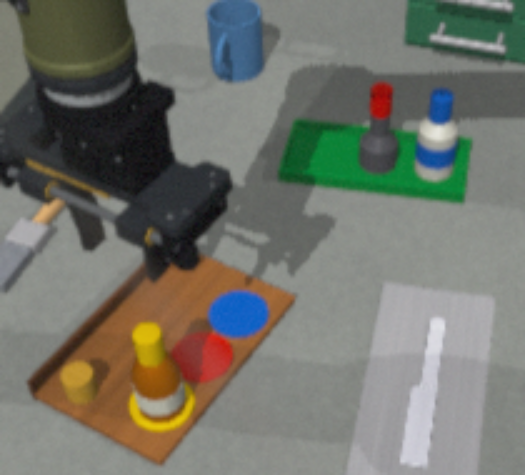

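The oil bottle stands upright on the yellow pad at (158,380), with yellow showing all round the front. Next is the weight.

servo_tool(
  plan=[
    {"xyz": [-2, 0, 0], "twist": [0, 0, 3], "jaw": 0.3},
    {"xyz": [-6, -0.1, 0], "twist": [0, 0, 9], "jaw": 0.3},
    {"xyz": [-10, -0.1, 0.1], "twist": [0, 0, 15], "jaw": 0.3},
    {"xyz": [-14, -0.1, 0.1], "twist": [0, 0, 21], "jaw": 0.3},
    {"xyz": [-18, -0.2, 0.2], "twist": [0, 0, 27], "jaw": 0.3},
    {"xyz": [-22, -0.2, 0.2], "twist": [0, 0, 33], "jaw": 0.3},
    {"xyz": [-26, -0.2, 0.3], "twist": [0, 0, 39], "jaw": 0.3},
    {"xyz": [-30, -0.3, 0.3], "twist": [0, 0, 45], "jaw": 0.3},
    {"xyz": [-34, -0.3, 0.3], "twist": [0, 0, 51], "jaw": 0.3},
    {"xyz": [-38, -0.3, 0.3], "twist": [0, 0, 57], "jaw": 0.3},
  ],
)

```text
time_s: 36.82
tool_pos: [0.4907, -0.2657, 0.4058]
tool_rot: [-180.0, -0.1, 18.4]
force: [0.6, -0.4, 0.4]
grip_width: 0.0612
grasp_force: 0.0
```

```bash
python3 -c "
from h import *
go(.4713,-.3453,.405,6.3)"
```

```text
shift cm [-4.35  6.94  0.08] twist z 12.11 pose [ 0.4907 -0.2657  0.4058] [-1.7999e+02 -1.0000e-01  1.8410e+01] F [ 0.6 -0.4  0.4] w 0.0612 t 36.82
```

servo_tool(
  plan=[
    {"xyz": [-1.8, 2.8, 0], "twist": [0, 0, 5], "jaw": 0.3},
    {"xyz": [-3.4, 5.3, 0], "twist": [0, 0, 9], "jaw": 0.3},
    {"xyz": [-4.3, 6.8, 0], "twist": [0, 0, 12], "jaw": 0.3},
    {"xyz": [-4.5, 7.1, 0], "twist": [0, 0, 12.3], "jaw": 0.3},
    {"xyz": [-4.5, 7.1, 0], "twist": [0, 0, 12.3], "jaw": 0.3},
    {"xyz": [-4.5, 7.1, 0], "twist": [0, 0, 12.3], "jaw": 0.3},
  ],
)

```text
time_s: 37.32
tool_pos: [0.4724, -0.3445, 0.405]
tool_rot: [-179.9, -0.0, 6.5]
force: [0.2, 0.4, 0.5]
grip_width: 0.0607
grasp_force: 0.0
```

```bash
python3 -c "
from h import *
go(.4713,-.3453,.269,6.3)"
```

```text
shift cm [-0.12  0.07 13.6 ] twist z 0.22 pose [ 0.4724 -0.3445  0.405 ] [-1.7993e+02 -1.0000e-02  6.5200e+00] F [0.2 0.4 0.5] w 0.0607 t 37.32
```

servo_tool(
  plan=[
    {"xyz": [-0.1, 0, 2], "twist": [0, 0, 0], "jaw": 0.3},
    {"xyz": [-0.1, 0, 5], "twist": [0, 0, 0], "jaw": 0.35},
    {"xyz": [-0.1, 0, 8.5], "twist": [0, 0, 0], "jaw": 0.4},
    {"xyz": [-0.1, 0, 11.5], "twist": [0, 0, 0], "jaw": 0.4},
    {"xyz": [-0.1, 0, 13], "twist": [0, 0, 0], "jaw": 0.4},
    {"xyz": [-0.1, 0, 13.5], "twist": [0, 0, 0], "jaw": 0.4},
    {"xyz": [-0.1, 0, 13.6], "twist": [0, 0, 0], "jaw": 0.4},
    {"xyz": [-0.1, 0, 13.6], "twist": [0, 0, 0], "jaw": 0.6},
    {"xyz": [-0.1, 0, 13.6], "twist": [0, 0, 0], "jaw": 0.8},
    {"xyz": [-0.1, 0, 13.6], "twist": [0, 0, 0], "jaw": 1},
  ],
  newtons=50,
)

```text
time_s: 38.15
tool_pos: [0.4715, -0.3458, 0.2706]
tool_rot: [179.9, -0.1, 6.4]
force: [-0.0, 0.3, -0.5]
grip_width: 0.0392
grasp_force: 0.0
```

servo_tool(
  plan=[
    {"xyz": [0, 0, 0], "twist": [0, 0, 0], "jaw": 1},
    {"xyz": [0, 0, 0], "twist": [0, 0, 0], "jaw": 1},
    {"xyz": [0, 0, 0], "twist": [0, 0, 0], "jaw": 1},
    {"xyz": [0, 0, 0], "twist": [0, 0, 0], "jaw": 1},
  ],
)

```text
time_s: 38.48
tool_pos: [0.4712, -0.3457, 0.2699]
tool_rot: [-180.0, -0.1, 6.4]
force: [-0.3, 2.2, 6.5]
grip_width: 0.0272
grasp_force: 50.0
```

servo_tool(
  plan=[
    {"xyz": [0, 0, -0.5], "twist": [0, 0, 0], "jaw": 1},
    {"xyz": [0, 0, -2], "twist": [0, 0, 0], "jaw": 1},
    {"xyz": [0, 0, -4], "twist": [0, 0, 0], "jaw": 1},
    {"xyz": [0, 0, -6.5], "twist": [0, 0, 0], "jaw": 1},
    {"xyz": [0, 0, -9], "twist": [0, 0, 0], "jaw": 1},
    {"xyz": [0, 0, -11.5], "twist": [0, 0, 0], "jaw": 1},
    {"xyz": [0, 0, -14], "twist": [0, 0, 0], "jaw": 1},
    {"xyz": [0, 0, -15.5], "twist": [0, 0, 0], "jaw": 1},
    {"xyz": [0, 0, -16], "twist": [0, 0, 0], "jaw": 1},
    {"xyz": [0, 0, -16], "twist": [0, 0, 0], "jaw": 1},
  ],
)

```text
time_s: 39.32
tool_pos: [0.4707, -0.3459, 0.4293]
tool_rot: [180.0, -0.0, 6.4]
force: [-0.2, -0.2, -6.0]
grip_width: 0.0271
grasp_force: 50.0
```

```bash
python3 -c "
from h import *
go(.5705,.0315,.428,75.7)"
```

```text
shift cm [ 14.12 -36.39   0.13] twist z -69.32 pose [ 0.4707 -0.3459  0.4293] [ 1.7998e+02 -4.0000e-02  6.3800e+00] F [-0.2 -0.2 -6. ] w 0.0271 t 39.32
```

servo_tool(
  plan=[
    {"xyz": [0.3, -0.8, 0], "twist": [0, 0, -2], "jaw": 1},
    {"xyz": [1, -2.6, 0], "twist": [0, 0, -6], "jaw": 1},
    {"xyz": [2, -5.1, 0], "twist": [0, 0, -12], "jaw": 1},
    {"xyz": [3.2, -8.2, 0], "twist": [0, 0, -18], "jaw": 1},
    {"xyz": [4.4, -11.3, 0], "twist": [0, 0, -24.5], "jaw": 1},
    {"xyz": [5.6, -14.5, 0], "twist": [0, 0, -31], "jaw": 1},
    {"xyz": [6.8, -17.6, 0], "twist": [0, 0, -37.5], "jaw": 1},
    {"xyz": [8, -20.7, 0], "twist": [0, 0, -44], "jaw": 1},
    {"xyz": [9.3, -23.9, 0], "twist": [0, 0, -50], "jaw": 1},
    {"xyz": [10.5, -27, 0], "twist": [0, 0, -56], "jaw": 1},
  ],
)

```text
time_s: 40.15
tool_pos: [0.5446, -0.0628, 0.4269]
tool_rot: [-179.8, 0.1, 62.8]
force: [0.9, -1.0, -5.6]
grip_width: 0.0266
grasp_force: 50.0
```

```bash
python3 -c "
from h import *
go(.5705,.0315,.428,75.7)"
```

```text
shift cm [ 9.57 -2.   -0.11] twist z -12.86 pose [ 0.5446 -0.0628  0.4269] [-1.7982e+02  6.0000e-02  6.2840e+01] F [ 0.9 -1.  -5.6] w 0.0266 t 40.15
```

servo_tool(
  plan=[
    {"xyz": [2.6, -0.5, 0], "twist": [0, 0, -4], "jaw": 1},
    {"xyz": [5, -1.1, 0], "twist": [0, 0, -7.5], "jaw": 1},
    {"xyz": [7.2, -1.5, 0], "twist": [0, 0, -10.5], "jaw": 1},
    {"xyz": [8.8, -1.8, 0], "twist": [0, 0, -12.5], "jaw": 1},
    {"xyz": [9.6, -2, 0], "twist": [0, 0, -13.2], "jaw": 1},
    {"xyz": [9.8, -2.1, 0], "twist": [0, 0, -13.3], "jaw": 1},
    {"xyz": [9.8, -2.1, 0], "twist": [0, 0, -13.3], "jaw": 1},
    {"xyz": [9.8, -2.1, 0], "twist": [0, 0, -13.3], "jaw": 1},
  ],
)

```text
time_s: 40.82
tool_pos: [0.5718, 0.0289, 0.4291]
tool_rot: [180.0, 0.1, 75.5]
force: [-0.4, -0.9, -5.2]
grip_width: 0.0266
grasp_force: 50.0
```

```bash
python3 -c "
from h import *
go(.5705,.0315,.280,75.7)"
```

```text
shift cm [ 0.22 -0.19 14.91] twist z -0.18 pose [0.5718 0.0289 0.4291] [1.7999e+02 7.0000e-02 7.5520e+01] F [-0.4 -0.9 -5.2] w 0.0266 t 40.82
```

servo_tool(
  plan=[
    {"xyz": [0.1, -0.1, 0.8], "twist": [0, 0, 0], "jaw": 1},
    {"xyz": [0.1, -0.1, 2.8], "twist": [0, 0, 0], "jaw": 1},
    {"xyz": [0.1, -0.1, 5.5], "twist": [0, 0, 0], "jaw": 1},
    {"xyz": [0.1, -0.1, 8.3], "twist": [0, 0, 0], "jaw": 1},
    {"xyz": [0.1, -0.1, 10.8], "twist": [0, 0, 0], "jaw": 1},
    {"xyz": [0.1, -0.1, 12.8], "twist": [0, 0, 0], "jaw": 1},
    {"xyz": [0.1, -0.1, 14], "twist": [0, 0, 0], "jaw": 1},
    {"xyz": [0.1, -0.1, 14.5], "twist": [0, 0, 0], "jaw": 1},
    {"xyz": [0.1, -0.1, 14.7], "twist": [0, 0, 0], "jaw": 1},
    {"xyz": [0.1, -0.1, 14.7], "twist": [0, 0, 0], "jaw": 1},
  ],
)

```text
time_s: 41.65
tool_pos: [0.5716, 0.0318, 0.2827]
tool_rot: [179.9, -0.0, 75.7]
force: [0.2, -0.1, -5.2]
grip_width: 0.027
grasp_force: 50.0
```

servo_tool(
  plan=[
    {"xyz": [0, 0, 0.08], "twist": [0, 0, 0], "jaw": 1},
    {"xyz": [0, 0, 0.16], "twist": [0, 0, 0], "jaw": 1},
    {"xyz": [0, 0, 0.2], "twist": [0, 0, 0], "jaw": 1},
    {"xyz": [0, 0, 0.2], "twist": [0, 0, 0], "jaw": 1},
  ],
)

```text
time_s: 41.98
tool_pos: [0.5714, 0.0322, 0.2807]
tool_rot: [179.9, -0.0, 75.7]
force: [0.1, -0.3, -5.5]
grip_width: 0.0269
grasp_force: 50.0
```

servo_tool(
  plan=[
    {"xyz": [0, 0, 0.06], "twist": [0, 0, 0], "jaw": 1},
    {"xyz": [0, 0, 0.12], "twist": [0, 0, 0], "jaw": 1},
    {"xyz": [0, 0, 0.15], "twist": [0, 0, 0], "jaw": 1},
    {"xyz": [0, 0, 0.15], "twist": [0, 0, 0], "jaw": 1},
  ],
)

```text
time_s: 42.32
tool_pos: [0.5715, 0.0321, 0.2799]
tool_rot: [180.0, -0.1, 75.7]
force: [-2.2, 0.5, 6.6]
grip_width: 0.0267
grasp_force: 50.0
```

servo_tool(
  plan=[
    {"xyz": [0, 0, -0.05], "twist": [0, 0, 0], "jaw": 0.3},
    {"xyz": [0, 0, -0.05], "twist": [0, 0, 0], "jaw": 0.3},
    {"xyz": [0, 0, -0.05], "twist": [0, 0, 0], "jaw": 0.3},
    {"xyz": [0, 0, -0.05], "twist": [0, 0, 0], "jaw": 0.3},
    {"xyz": [0, 0, -1], "twist": [0, 0, 0], "jaw": 0.3},
    {"xyz": [0, 0, -3.5], "twist": [0, 0, 0], "jaw": 0.3},
    {"xyz": [0, 0, -7], "twist": [0, 0, 0], "jaw": 0.3},
    {"xyz": [0, 0, -11], "twist": [0, 0, 0], "jaw": 0.3},
    {"xyz": [0, 0, -12.5], "twist": [0, 0, 0], "jaw": 0.3},
    {"xyz": [0, 0, -12.5], "twist": [0, 0, 0], "jaw": 0.3},
  ],
)

```text
time_s: 43.15
tool_pos: [0.5725, 0.0316, 0.4094]
tool_rot: [179.5, -0.3, 75.7]
force: [0.6, 0.1, -1.3]
grip_width: 0.0606
grasp_force: 0.0
```

```bash
python3 -c "
from h import *
go(.397,-.3545,.405,6.3)"
```

```text
shift cm [-41.75  -7.46   0.44] twist z 69.38 pose [0.5725 0.0316 0.4094] [179.51  -0.26  75.68] F [ 0.6  0.1 -1.3] w 0.0606 t 43.15
```

servo_tool(
  plan=[
    {"xyz": [-2, -0.4, 0], "twist": [0, 0, 4], "jaw": 0.3},
    {"xyz": [-5.8, -1, 0], "twist": [0, 0, 10], "jaw": 0.3},
    {"xyz": [-9.6, -1.7, 0], "twist": [0, 0, 16], "jaw": 0.3},
    {"xyz": [-13.4, -2.4, 0], "twist": [0, 0, 22.5], "jaw": 0.3},
    {"xyz": [-17.2, -3.1, 0], "twist": [0, 0, 29], "jaw": 0.3},
    {"xyz": [-21, -3.7, 0], "twist": [0, 0, 35.5], "jaw": 0.3},
    {"xyz": [-24.8, -4.4, 0], "twist": [0, 0, 42], "jaw": 0.3},
    {"xyz": [-28.6, -5.1, 0], "twist": [0, 0, 48.5], "jaw": 0.3},
    {"xyz": [-32.4, -5.8, 0], "twist": [0, 0, 55], "jaw": 0.3},
    {"xyz": [-36, -6.4, 0], "twist": [0, 0, 61], "jaw": 0.3},
  ],
)

```text
time_s: 43.98
tool_pos: [0.4185, -0.3027, 0.4033]
tool_rot: [-180.0, -0.0, 14.3]
force: [0.7, -0.4, -0.1]
grip_width: 0.061
grasp_force: 0.0
```

```bash
python3 -c "
from h import *
go(.397,-.3545,.405,6.3)"
```

```text
shift cm [-3.36  4.49 -0.17] twist z 8.05 pose [ 0.4185 -0.3027  0.4033] [-1.7996e+02 -3.0000e-02  1.4350e+01] F [ 0.7 -0.4 -0.1] w 0.061 t 43.98
```

servo_tool(
  plan=[
    {"xyz": [-1.8, 2.5, 0], "twist": [0, 0, 5], "jaw": 0.3},
    {"xyz": [-3, 4.2, 0], "twist": [0, 0, 8], "jaw": 0.3},
    {"xyz": [-3.5, 4.7, 0], "twist": [0, 0, 8.3], "jaw": 0.3},
    {"xyz": [-3.5, 4.7, 0], "twist": [0, 0, 8.3], "jaw": 0.3},
    {"xyz": [-3.5, 4.7, 0], "twist": [0, 0, 8.3], "jaw": 0.3},
  ],
)

```text
time_s: 44.4
tool_pos: [0.3987, -0.3543, 0.4031]
tool_rot: [-179.9, 0.0, 6.5]
force: [-0.2, 0.5, 0.9]
grip_width: 0.061
grasp_force: 0.0
```

```bash
python3 -c "
from h import *
go(.397,-.3545,.2683,6.3)"
```

```text
shift cm [-0.17  0.   13.48] twist z 0.19 pose [ 0.3987 -0.3543  0.4031] [-1.7993e+02  2.0000e-02  6.4900e+00] F [-0.2  0.5  0.9] w 0.061 t 44.4
```

servo_tool(
  plan=[
    {"xyz": [-0.1, 0, 2], "twist": [0, 0, 0], "jaw": 0.3},
    {"xyz": [-0.1, 0, 5], "twist": [0, 0, 0], "jaw": 0.35},
    {"xyz": [-0.1, 0, 8.5], "twist": [0, 0, 0], "jaw": 0.4},
    {"xyz": [-0.1, 0, 11.5], "twist": [0, 0, 0], "jaw": 0.4},
    {"xyz": [-0.1, 0, 13], "twist": [0, 0, 0], "jaw": 0.4},
    {"xyz": [-0.1, 0, 13.4], "twist": [0, 0, 0], "jaw": 0.4},
    {"xyz": [-0.1, 0, 13.4], "twist": [0, 0, 0], "jaw": 0.4},
    {"xyz": [-0.1, 0, 13.4], "twist": [0, 0, 0], "jaw": 0.6},
    {"xyz": [-0.1, 0, 13.4], "twist": [0, 0, 0], "jaw": 0.8},
    {"xyz": [-0.1, 0, 13.4], "twist": [0, 0, 0], "jaw": 1},
  ],
  newtons=40,
)

```text
time_s: 45.23
tool_pos: [0.398, -0.3555, 0.271]
tool_rot: [179.9, -0.1, 6.4]
force: [0.6, 0.1, 0.4]
grip_width: 0.0396
grasp_force: 0.0
```

servo_tool(
  plan=[
    {"xyz": [0, 0, 0], "twist": [0, 0, 0], "jaw": 1},
    {"xyz": [0, 0, 0], "twist": [0, 0, 0], "jaw": 1},
    {"xyz": [0, 0, 0], "twist": [0, 0, 0], "jaw": 1},
    {"xyz": [0, 0, 0], "twist": [0, 0, 0], "jaw": 1},
  ],
)

```text
time_s: 45.57
tool_pos: [0.3977, -0.3554, 0.2703]
tool_rot: [-180.0, -0.1, 6.4]
force: [-0.5, 2.4, 5.6]
grip_width: 0.0269
grasp_force: 40.0
```

servo_tool(
  plan=[
    {"xyz": [0, 0, -0.5], "twist": [0, 0, 0], "jaw": 1},
    {"xyz": [0, 0, -2], "twist": [0, 0, 0], "jaw": 1},
    {"xyz": [0, 0, -4], "twist": [0, 0, 0], "jaw": 1},
    {"xyz": [0, 0, -6.5], "twist": [0, 0, 0], "jaw": 1},
    {"xyz": [0, 0, -9], "twist": [0, 0, 0], "jaw": 1},
    {"xyz": [0, 0, -11.5], "twist": [0, 0, 0], "jaw": 1},
    {"xyz": [0, 0, -14], "twist": [0, 0, 0], "jaw": 1},
    {"xyz": [0, 0, -15.5], "twist": [0, 0, 0], "jaw": 1},
    {"xyz": [0, 0, -16], "twist": [0, 0, 0], "jaw": 1},
    {"xyz": [0, 0, -16], "twist": [0, 0, 0], "jaw": 1},
  ],
)

```text
time_s: 46.4
tool_pos: [0.3972, -0.3557, 0.4303]
tool_rot: [180.0, -0.1, 6.4]
force: [-0.2, 0.4, -2.0]
grip_width: 0.0274
grasp_force: 40.0
```

```bash
python3 -c "
from h import *
go(.5535,-.038,.428,75.7)"
```

```text
shift cm [ 19.06 -29.83   0.23] twist z -69.31 pose [ 0.3972 -0.3557  0.4303] [ 1.7995e+02 -1.0000e-01  6.3900e+00] F [-0.2  0.4 -2. ] w 0.0274 t 46.4
```

servo_tool(
  plan=[
    {"xyz": [0.4, -0.7, 0], "twist": [0, 0, -2], "jaw": 1},
    {"xyz": [1.3, -2.1, 0], "twist": [0, 0, -6], "jaw": 1},
    {"xyz": [2.6, -4.1, 0], "twist": [0, 0, -12], "jaw": 1},
    {"xyz": [4.2, -6.6, 0], "twist": [0, 0, -18], "jaw": 1},
    {"xyz": [5.9, -9.2, 0], "twist": [0, 0, -24.5], "jaw": 1},
    {"xyz": [7.6, -11.9, 0], "twist": [0, 0, -31], "jaw": 1},
    {"xyz": [9.3, -14.5, 0], "twist": [0, 0, -37.5], "jaw": 1},
    {"xyz": [11, -17.2, 0], "twist": [0, 0, -44], "jaw": 1},
    {"xyz": [12.7, -19.9, 0], "twist": [0, 0, -50], "jaw": 1},
    {"xyz": [14.4, -22.5, 0], "twist": [0, 0, -56], "jaw": 1},
  ],
)

```text
time_s: 47.23
tool_pos: [0.5153, -0.1132, 0.4276]
tool_rot: [-179.8, 0.1, 62.8]
force: [0.7, -0.8, -1.6]
grip_width: 0.0271
grasp_force: 40.0
```

```bash
python3 -c "
from h import *
go(.5535,-.038,.428,75.7)"
```

```text
shift cm [ 8.43 -0.04 -0.04] twist z -12.87 pose [ 0.5153 -0.1132  0.4276] [-1.7983e+02  6.0000e-02  6.2830e+01] F [ 0.7 -0.8 -1.6] w 0.0271 t 47.23
```

servo_tool(
  plan=[
    {"xyz": [2.5, 0, 0], "twist": [0, 0, -4], "jaw": 1},
    {"xyz": [4.8, 0, 0], "twist": [0, 0, -7.5], "jaw": 1},
    {"xyz": [6.7, 0, 0], "twist": [0, 0, -10.5], "jaw": 1},
    {"xyz": [8, -0.1, 0], "twist": [0, 0, -12.5], "jaw": 1},
    {"xyz": [8.6, -0.1, 0], "twist": [0, 0, -13.2], "jaw": 1},
    {"xyz": [8.7, -0.1, 0], "twist": [0, 0, -13.3], "jaw": 1},
    {"xyz": [8.7, -0.1, 0], "twist": [0, 0, -13.3], "jaw": 1},
    {"xyz": [8.7, -0.1, 0], "twist": [0, 0, -13.3], "jaw": 1},
  ],
)

```text
time_s: 47.9
tool_pos: [0.5543, -0.0397, 0.4294]
tool_rot: [-180.0, 0.0, 75.5]
force: [-0.3, -0.3, -2.1]
grip_width: 0.0271
grasp_force: 40.0
```

```bash
python3 -c "
from h import *
go(.5535,-.038,.280,75.7)"
```

```text
shift cm [ 0.15 -0.12 14.94] twist z -0.15 pose [ 0.5543 -0.0397  0.4294] [-1.7998e+02  4.0000e-02  7.5550e+01] F [-0.3 -0.3 -2.1] w 0.0271 t 47.9
```

servo_tool(
  plan=[
    {"xyz": [0, -0.1, 0.8], "twist": [0, 0, 0], "jaw": 1},
    {"xyz": [0, -0.1, 2.8], "twist": [0, 0, 0], "jaw": 1},
    {"xyz": [0, -0.1, 5.5], "twist": [0, 0, 0], "jaw": 1},
    {"xyz": [0, -0.1, 8.3], "twist": [0, 0, 0], "jaw": 1},
    {"xyz": [0, -0.1, 10.8], "twist": [0, 0, 0], "jaw": 1},
    {"xyz": [0, -0.1, 12.8], "twist": [0, 0, 0], "jaw": 1},
    {"xyz": [0, -0.1, 14], "twist": [0, 0, 0], "jaw": 1},
    {"xyz": [0, -0.1, 14.5], "twist": [0, 0, 0], "jaw": 1},
    {"xyz": [0, -0.1, 14.7], "twist": [0, 0, 0], "jaw": 1},
    {"xyz": [0, -0.1, 14.8], "twist": [0, 0, 0], "jaw": 1},
  ],
)

```text
time_s: 48.73
tool_pos: [0.5541, -0.0382, 0.2822]
tool_rot: [179.9, -0.0, 75.7]
force: [-0.7, 0.4, -2.1]
grip_width: 0.0269
grasp_force: 40.0
```

servo_tool(
  plan=[
    {"xyz": [0, 0, 0.08], "twist": [0, 0, 0], "jaw": 1},
    {"xyz": [0, 0, 0.15], "twist": [0, 0, 0], "jaw": 1},
    {"xyz": [0, 0, 0.2], "twist": [0, 0, 0], "jaw": 1},
    {"xyz": [0, 0, 0.2], "twist": [0, 0, 0], "jaw": 1},
  ],
)

```text
time_s: 49.07
tool_pos: [0.5541, -0.0379, 0.2803]
tool_rot: [179.9, -0.0, 75.7]
force: [-1.1, -0.4, -1.1]
grip_width: 0.0268
grasp_force: 40.0
```

servo_tool(
  plan=[
    {"xyz": [0, 0, 0.06], "twist": [0, 0, 0], "jaw": 1},
    {"xyz": [0, 0, 0.1], "twist": [0, 0, 0], "jaw": 1},
    {"xyz": [0, 0, 0.1], "twist": [0, 0, 0], "jaw": 1},
  ],
)

```text
time_s: 49.32
tool_pos: [0.5543, -0.0379, 0.2802]
tool_rot: [179.9, -0.1, 75.7]
force: [-1.8, 0.1, 7.6]
grip_width: 0.0268
grasp_force: 40.0
```

servo_tool(
  plan=[
    {"xyz": [0, 0, -0.03], "twist": [0, 0, 0], "jaw": 0.3},
    {"xyz": [0, 0, -0.03], "twist": [0, 0, 0], "jaw": 0.3},
    {"xyz": [0, 0, -0.03], "twist": [0, 0, 0], "jaw": 0.3},
    {"xyz": [0, 0, -0.03], "twist": [0, 0, 0], "jaw": 0.3},
    {"xyz": [0, 0, -1], "twist": [0, 0, 0], "jaw": 0.3},
    {"xyz": [0, 0, -3.5], "twist": [0, 0, 0], "jaw": 0.3},
    {"xyz": [0, 0, -7], "twist": [0, 0, 0], "jaw": 0.3},
    {"xyz": [0, 0, -11], "twist": [0, 0, 0], "jaw": 0.3},
    {"xyz": [0, 0, -12.5], "twist": [0, 0, 0], "jaw": 0.3},
    {"xyz": [0, 0, -12.5], "twist": [0, 0, 0], "jaw": 0.3},
  ],
)

```text
time_s: 50.15
tool_pos: [0.555, -0.0386, 0.4091]
tool_rot: [179.5, -0.2, 75.7]
force: [0.6, -0.6, -0.3]
grip_width: 0.0611
grasp_force: 0.0
```

servo_tool(
  plan=[
    {"xyz": [-3, 0, 0], "twist": [0, 0, 4], "jaw": 0.3},
    {"xyz": [-7, 0, 0], "twist": [0, 0, 8], "jaw": 0.3},
    {"xyz": [-11, 0, 0], "twist": [0, 0, 12], "jaw": 0.3},
    {"xyz": [-15, 0, 0], "twist": [0, 0, 16], "jaw": 0.3},
    {"xyz": [-19, 0, 0], "twist": [0, 0, 20], "jaw": 0.3},
    {"xyz": [-23, 0, 0], "twist": [0, 0, 24], "jaw": 0.3},
    {"xyz": [-27, 0, 0], "twist": [0, 0, 28], "jaw": 0.3},
    {"xyz": [-29, 0, 0], "twist": [0, 0, 30], "jaw": 0.3},
    {"xyz": [-30, 0, 0], "twist": [0, 0, 30], "jaw": 0.3},
    {"xyz": [-30, 0, 0], "twist": [0, 0, 30], "jaw": 0.3},
  ],
)

```text
time_s: 50.98
tool_pos: [0.4783, -0.3307, 0.4031]
tool_rot: [-180.0, 0.1, 45.5]
force: [0.1, 0.5, 0.8]
grip_width: 0.0609
grasp_force: 0.0
```

```bash
python3 - <<'E'
from h import *
T=env.read_camera("top");S=env.read_camera("side")
cv=np.zeros((600,800,3),np.uint8)
cv[:300,:390]=cv2.resize(T["img"][85:185,235:365],None,fx=3,fy=3); cv[:300,390:690]=cv2.resize(T["img"][140:240,130:230],None,fx=3,fy=3)
cv[300:,:]=cv2.resize(S["img"][140:365,100:400],(800,600))[-300:] if 0 else cv2.resize(S["img"][140:252,190:490],(800,300))
cv2.imwrite("pics/fin.png",cv[:,:,::-1])
C={"blue":((100,120,60),(125,255,255)),"yellow":((22,150,120),(32,255,255)),"red":((0,160,80),(6,255,255))}
for n,r,roi in(("top",T,(240,90,360,175)),("side",S,(200,150,310,245))):
    for k,(lo,hi) in C.items():
        m=mask(r["img"],lo,hi,roi); nn,_,st,ce=cv2.connectedComponentsWithStats(m)
        for i in range(1,nn):
            if st[i,4]>25: print(n,k,st[i].tolist(),"at .113",(cast(r,ce[i],.113)[0,:2]*1000).round(1))
print("vblock",rect(T,biggest(mask(T["img"],(0,0,120),(180,30,255),(150,165,210,215))),.065))
o=env.get_obs();print(o["tool_pos"],o["time_s"],o["force"])
E
```

```text
top blue [322, 129, 13, 17, 175] at .113 [554.  -38.1]
top blue [314, 145, 27, 21, 248] at .113 [509.8 -28.5]
top yellow [253, 122, 14, 19, 157] at .113 [590.9 106. ]
top yellow [254, 135, 28, 25, 178] at .113 [539.7  88.7]
top red [288, 126, 14, 17, 166] at .113 [572.7  32.1]
top red [284, 141, 28, 22, 189] at .113 [524.4  31.6]
side blue [277, 152, 11, 16, 144] at .113 [554.  -41.4]
side blue [273, 175, 24, 20, 218] at .113 [517.2  39.4]
side yellow [243, 189, 13, 18, 186] at .113 [587.8 101.2]
side yellow [241, 214, 27, 19, 159] at .113 [542.7 174.1]
side red [261, 169, 12, 17, 159] at .113 [571.3  29.2]
side red [259, 196, 24, 17, 104] at .113 [523.9 111. ]
vblock [493.0, 302.8, 131.9, 113.7, 85.8]
[ 0.48040012 -0.3271777   0.40297346] 51.0833 [ 0.18055991  0.50055015 -0.02056295]
```

View pics/fin.png

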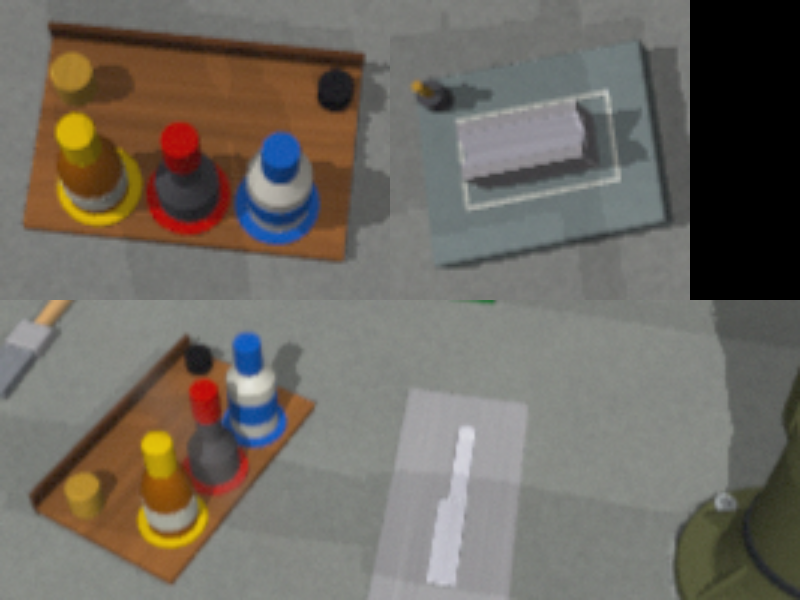

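```bash
python3 - <<'E'
from h import *
T=env.read_camera("top")
q=np.array([[462,122],[578,100],[584,157],[467,178]],float)
print((cast(T,np.c_[130+(q[:,0]-390)/3,140+q[:,1]/3],.065)[:,:2]*1000).round(1), (cast(T,np.c_[130+(q[:,0]-390)/3,140+q[:,1]/3],.065).mean(0)*1000).round(1))
q=np.array([[457,119],[608,91],[619,181],[467,208]],float)
print("outline",(cast(T,np.c_[130+(q[:,0]-390)/3,140+q[:,1]/3],.025).mean(0)*1000).round(1))
E
```

```text
[[523.4 357.5]
 [528.6 270.7]
 [484.3 269.1]
 [480.2 355.7]] [504.2 313.3  65. ]
outline [506. 317.  25.]
```

The block is about 2 to 4 mm from the outline's centre and lined up with it. The three tall things stand within about 3 mm of where they started, at pixels (85,170), (185,175) and (280,185). The arm is clear, so I'll hand in.

```bash
python3 -c "
from cell import env
print(env.sign_off())"
```

```text
the job is handed in; nothing more can be done
None
```

I handed the job in at about 51 s; no verdict came back. In the last pictures the V-block lies groove up inside the outline on the grey plate, and the dye, oil and weight stand upright on their blue, yellow and red pads.

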